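# Pin the regulator screw and lock its jam nut

### The arm

A 6-joint arm with a two-finger parallel gripper is mounted at the origin on the work surface. World frame = base frame: x ahead of the robot, y to its left, z up, the work surface at z = 0. Lengths are in m, angles in rad, forces in N, time in s.
With the tool pointing down it reaches from about 0.25 to 0.775 m from the base axis. Payload 4 kg.
Tool frame: the origin (TCP) lies between the finger pads; the fingertips stand 14 mm ahead of it and the grasp point (between the pads) lies 5 mm behind it; z points along the fingers, y is the direction in which the jaws open and shut (so a half turn about z gives the same grasp; the last joint's range is limited). The gripper opens to 94 mm and grips with 3 to 60 N. Pads are 16 mm wide; open, the fingers measure 119 mm over their backs; the gripper's body (75 mm by 177 mm) begins 78 mm behind the grasp point.
Start: joints at [-1.398, 0.087, 1.371, -0, 1.684, -0.103], TCP at [0.15, -0.529, 0.198] pointing down, gripper open.
Joint ranges: [-3.1, 3.1], [-0.76, 2.03], [0.27, 2.55], [-1.08, 4.22], [0.17, 2.65], [-2.57, 2.57]. Speed limits (rad/s): [2.79, 2.79, 3.14, 3.14, 3.14, 3.14].

### API

Orientations are given as [roll, pitch, yaw] about the fixed x, y, z axes, in that order (R = Rz(yaw) Ry(pitch) Rx(roll)).
In Python, from bench import robot, cams, spotter gives the robot as it stands.
- The arm moves only by the shell command python3 -m inch 'ROWS'. ROWS is JSON, a list of rows, each an object of numbers: "grip": the opening, from 0 (shut) to 1 (fully open); "dx", "dy", "dz": the shift along the tool's x, y, z in units of 25 mm (1.0 is 25 mm); "rx", "ry", "rz": the turn, a rotation vector about the tool's x, y, z in units of 5 degrees (1.0 is 5 degrees). A call has 1 to 12 rows; each row shifts and turns the pose as measured when the row begins, along the tool's axes as they then stand; what a row does not reach is not made up. A row lasts 1/8 s, in which the tool goes at most 62.5 mm and 10.7 degrees, less where a joint would pass 70% of its speed; a pose out of reach is approached as far as the arm can. A call is refused whole if a number of a shift passes 1 or a number of a turn 1, either way. A call with a gripper value outside its range is refused whole. The fingers move at their own pace and stop on an object; the grip force is fixed at half the most. Time passes only in rows, so rows that do not move let the fingers close. It gives the time, the measured TCP pose, the force and the opening at its end, in the units of the state.
- robot.get_obs(): the state, without advancing time (a new reading comes with each control period).
- cams.snapshot(name): name is "scene" or "top" or "wrist"; returns a dict with "frame" (480x640x3 uint8, red, green, blue), "intrinsics" (3x3 intrinsics, pixels), "eye" and "orientation" of the camera in the world. Camera axes: x right, y up, looking along -z (the intrinsics and any distortion apply to the point x, -y, -z); pixel columns grow to the right and rows downward; lengths in m; the calibration is good to about 2 mm. A picture is of the moment at which its call begins. There is no depth.
- robot.close_job(): hands the job in, once; it reports no verdict.
Trained networks look in a picture, given as the dict that the camera call returned (one of the last four; its "shot" number tells which), for a name from the list of things; names that differ only in an ending like _2 or _b are one class to them, and where a whole thing is asked for, a point or a joint stands for the part that bears it (a point fixed in the world has none). Each returns a list of dicts, best first, with "score" (0 to 1); they miss things now and then, are a little off and sometimes report something else, mostly with a low value. They report only what shows in the picture. A call takes as long as a camera call.
- spotter.regions_of(picture, query): "pixels" (480x640 bool, what is visible of it) and "extent" ([left, top, right, bottom] in pixels, round what is visible of it).
- spotter.place_of(picture, query): "pixel" ([column, row] in pixels: a listed point, or the origin of a listed thing).
The state is a dict: "time": time; "joint_positions": joint angles; "qvel": joint speeds; "joint_torque": joint torques, N m; "tool_pos": TCP position; "ee_rot": TCP orientation; "wrist_force": force on the tool from outside, world axes, zero at the start; "wrist_torque": the same for the moment, N m; "width": finger opening in m.
Only numpy, scipy, OpenCV 4.12 (cv2) and the standard library are available. Lean on these libraries where they do the work, as an engineer would, in place of code of your own. Each camera call takes 0.05 s, during which the arm holds its last target.

### The job

Lock the setting of the gas regulator on the bench: turn the brass bar of its adjusting screw clockwise until the eye at its end stands over the hole in the yellow lug, then drop the steel holding pin through the eye fully down into that hole so that the screw is held. Then swing the red lever of the jam nut under the bar clockwise until it comes up firm and give it a moderate nip, without overtightening it; leave the pin in place and do not disturb the loose sockets and the wrench.

Things in the scene. Friction and masses are not known exactly. Their poses are not given: they have to be found in the camera images.
- screw (a joint): Turn of the adjusting screw (rad), growing clockwise seen from above; 0 = the eye of its brass bar is exactly over the hole in the lug. Starts between -0.65 and -0.25; stops at -0.9 and +0.5. It turns easily (about 0.05 N m). It carries the jam nut round with it; and turning the nut drags the screw along unless the screw is pinned.
- lock (a joint): Wind-up of the jam nut's spring washer (rad): 0 while the nut is loose, growing once the nut is seated and tightened. Firm is 0.03 to 0.11; more is overtightened. It begins to wind at about 0.55 N m on the nut and takes 6 N m more per rad (7 N of push at the nut's knob starts it, 9 N gives 0.03, 11 N gives about 0.055, 15 N overtightens). It stays wound when let go.
- axis (a point): Point on the vertical axis of screw and nut, 55 mm above the bench, on top of the green bonnet. Its x and y axes are those of the regulator's base plate (200 mm along x, 220 mm along y, 10 mm thick): the lug with the hole lies towards its -y, two gauges (top 59 mm above the bench) towards its +x. The screw's hub ends 95 mm above the bench.
- hole (a point): Centre of the mouth of the vertical round hole (13 mm wide, 46 mm deep) in the yellow lug (36 mm square), 66 mm above the bench, 70 mm from the axis. Axes as axis.
- eye (a point): Centre of the eye, at the top face of the brass bar (84 mm above the bench, bar 8 mm thick, eye plate 30 x 34 mm, so 10 mm of air above the lug), 70 mm from the axis. The eye is a slot 13 mm wide across the bar and 17 mm long along it. Its y axis points along the bar from the eye to the black knob.
- screw_knob (a point): Centre of the upright black knob on the other end of the brass bar, 80 mm from the axis: round, 16 mm wide, 30 mm tall, this point 99 mm above the bench (84 to 114 mm). The knob is fixed to the bar: push or pinch it to turn the screw.
- nut_knob (a point): Centre of the upright red knob at the end of the jam nut's red lever, 80 mm from the axis: round, 16 mm wide, 30 mm tall, this point 84 mm above the bench (69 to 99 mm); the lever below it is 10 mm wide with its top at 69 mm. It is on the base plate's -x side. Clockwise from above tightens. The loose nut turns with about 0.12 N m (1.5 N at the knob) and must travel an unknown 0.6 to 0.95 rad before it is seated.
- pin_head (a point): Centre of the head of the loose holding pin: an upright steel pin (90 g, 81 mm long) with a head 18 mm wide and 36 mm tall above a shaft 10 mm wide and 45 mm long. It starts upright in a blue block (60 mm square, 52 mm tall) with its head resting on the block, so this point starts 70 mm above the bench; fully home in the lug the head rests on the bar and this point is 102 mm above the bench.
- pin_foot (a point): Centre of the foot of the holding pin, 63 mm below pin_head; the last 6 mm taper to 6 mm width.
- socket_long: Bystander: steel socket, 28 mm wide, 65 mm tall, standing; origin under its centre.
- socket_short: Bystander: dark steel socket, 34 mm wide, 38 mm tall, standing; origin under its centre.
- ratchet: Bystander: wrench lying on the bench; origin under its middle.

How it is judged:
By the outcome, as a careful person would: the job done as asked, in the order asked, and still so for the second after the job is handed in, with the robot touching nothing.
It also fails if it takes over 72 s, if anything falls off the work surface, if the arm or the gripper's body presses on something with over 40 N, if the wrist force passes 120 N, or if a joint passes its speed limit or range.

## Working session

There is one attempt and no reset: what is moved stays moved. The work goes in short steps, Python scripts to look and compute and a shell command to move; the robot and the scene stay as the last step left them, time stands still between calls to the robot, and variables do not carry over. Pictures are saved under pics/ and viewed, and the job is handed in when it is done.

```bash
ls; mkdir -p pics
cat > h.py <<'E'
import numpy as np, cv2
from bench import robot, cams, spotter
def snap(n,fn=None):
    p=cams.snapshot(n)
    if fn: cv2.imwrite('pics/'+fn,p['frame'][:,:,::-1])
    return p
def R(p):
    o=np.array(p['orientation'],float)
    if o.shape==(3,3): return o
    from scipy.spatial.transform import Rotation as Ro
    return Ro.from_euler('xyz',o).as_matrix() if o.size==3 else None
def ray(p,px):
    K=np.array(p['intrinsics']); d=np.linalg.inv(K)@np.array([px[0],px[1],1.]); d=np.array([d[0],-d[1],-d[2]])
    return np.array(p['eye']),R(p)@d
def atz(p,px,z):
    e,d=ray(p,px); return e+d*(z-e[2])/d[2]
def proj(p,X):
    c=R(p).T@(np.array(X)-np.array(p['eye'])); K=np.array(p['intrinsics']); q=K@np.array([c[0],-c[1],-c[2]]); return q[:2]/q[2]
Z=dict(axis=.055,hole=.066,eye=.084,screw_knob=.099,nut_knob=.084,pin_head=.07,pin_foot=.007,socket_long=0,socket_short=0,ratchet=0)
E
python3 - <<'E'
from h import *
o=robot.get_obs(); print(o)
for n in ('top','scene'):
    p=snap(n,n+'0.png'); print(n,[k for k in p],p['eye'],p['orientation'],p['intrinsics'])
    for k,z in Z.items():
        for r in spotter.place_of(p,k)[:2]:
            print(k,np.round(r['pixel'],1),round(r['score'],2),np.round(atz(p,r['pixel'],z),4))
E
```

```text
pics
{'time': 0.0, 'joint_positions': array([-1.39810327e+00,  8.79444984e-02,  1.37224716e+00, -1.19281582e-05,
        1.68357062e+00, -1.03100377e-01]), 'qvel': array([-5.67278211e-06, -5.08035415e-04, -8.77711444e-04, -8.72241642e-04,
       -5.09252258e-04, -7.49524717e-04]), 'joint_torque': array([ 1.48740787e-05, -3.40186429e+01, -3.02421641e+01,  7.17672310e-02,
        3.30538850e-02, -1.57912750e-04]), 'tool_pos': array([ 0.14966567, -0.52866536,  0.19651352]), 'ee_rot': array([-3.13943333e+00, -2.11500463e-04,  2.75791873e-01]), 'wrist_force': array([-0.10336936, -0.14229775,  0.03106041]), 'wrist_torque': array([ 0.057655  ,  0.01327413, -0.0073106 ]), 'width': 0.09385265953784601}
top ['frame', 'intrinsics', 'eye', 'orientation', 'shot'] [ 0.47445101 -0.05510122  0.88284136] [ 0.12683389 -0.02015675 -1.57343796] [[505.94065067   0.         319.96613701]
 [  0.         505.94065067 239.81991615]
 [  0.           0.           1.        ]]
axis [258.6 249.4] 0.76 [0.5641 0.0287 0.055 ]
hole [297.8 274. ] 0.73 [ 0.523  -0.0359  0.066 ]
hole [297.9 242.6] 0.57 [ 0.574 -0.036 
[... 567 characters left out ...]
13  0.67709835] [ 0.71387235 -0.01952967  1.28519835] [[469.52261797   0.         323.62202664]
 [  0.         469.52261797 240.14297365]
 [  0.           0.           1.        ]]
axis [360.8 235.5] 0.96 [0.5603 0.0373 0.055 ]
axis [379.1 192.7] 0.29 [0.4656 0.1079 0.055 ]
hole [324.  245.9] 0.75 [ 0.575  -0.0353  0.066 ]
eye [338.4 254.5] 0.81 [ 0.6133 -0.0225  0.084 ]
screw_knob [381.7 196.8] 0.94 [0.5193 0.0873 0.099 ]
nut_knob [319.9 215.5] 0.6 [ 0.5207 -0.0272  0.084 ]
pin_head [212.1 232.2] 0.59 [ 0.4972 -0.2138  0.07  ]
socket_long [238.5 213.8] 0.67 [ 0.396  -0.1591  0.    ]
socket_short [312.6 377.9] 0.94 [ 0.7694 -0.1091  0.    ]
ratchet [182.5 370. ] 0.9 [ 0.7027 -0.2972  0.    ]
```

View pics/top0.png

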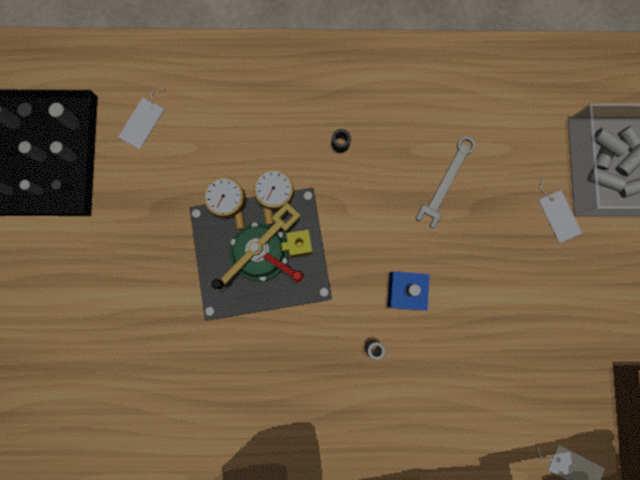

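View pics/scene0.png

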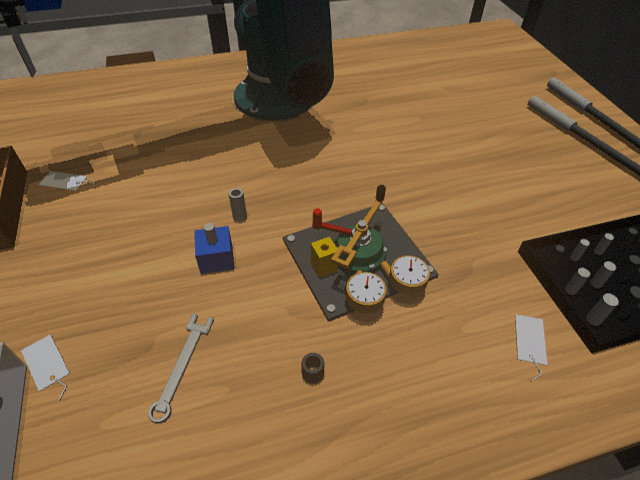

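```bash
cat > fit.py <<'E'
from h import *
from scipy.optimize import least_squares
def model(v):
    ax,ay,th,s,n,px,py=v
    A=np.array([ax,ay]); u=lambda a:np.array([np.cos(a),np.sin(a)])
    e=th-np.pi/2-s   # eye angle; s=0 over hole; clockwise grows => angle decreases
    P=dict(axis=[*A,.055],hole=[*(A+.07*u(th-np.pi/2)),.066],eye=[*(A+.07*u(e)),.084],
      screw_knob=[*(A-.08*u(e)),.099],nut_knob=[*(A+.08*u(n)),.084],pin_head=[px,py,PZ])
    return P
PZ=.07
def fit(obs,v0=(.562,.033,.187,-.58,-2.1,.495,-.215),loss='soft_l1'):
    # obs list of (pic,name,pixel)
    def f(v):
        P=model(v); return np.concatenate([proj(p,P[k])-px for p,k,px in obs])
    r=least_squares(f,v0,loss=loss,f_scale=1.5); return r.x,f(r.x).reshape(-1,2)
def collect(p,minsc=.4,names=('axis','hole','eye','screw_knob','nut_knob','pin_head')):
    out=[]
    for k in names:
        r=spotter.place_of(p,k)
        if r and r[0]['score']>minsc: out.append((p,k,np.array(r[0]['pixel']),r))
    return out
E
python3 - <<'E'
from fit import *
obs=[]
for n in ('top','scene'):
    p=snap(n)
    for (p,k,px,r) in collect(p):
        best=px
        if k=='hole' and n=='top': best=min((np.array(q['pixel']) for q in r),key=lambda a:np.hypot(*(a-[298,243])))
        obs.append((p,k,best))
v,res=fit(obs)
print(np.round(v,4))
for o,r in zip(obs,res): print(o[1],np.round(r,1))
for k,q in model(v).items(): print(k,np.round(q,4))
p=snap('wrist','w0.png');print(p['eye'],p['orientation'],robot.get_obs()['tool_pos'])
E
```

```text
[ 0.5636  0.032   0.1134 -0.6755 -2.1495  0.4995 -0.2174]
axis [0.2 1.1]
hole [-1.4 -2.5]
eye [-0.5 -1.8]
screw_knob [-0.8 -0.5]
nut_knob [0.  1.8]
pin_head [ 0.5 -1.1]
axis [-2.3  1.6]
hole [-1.7 -6. ]
screw_knob [ 0.7 -3.6]
nut_knob [-0.6  2.5]
pin_head [ 0.3 -3.6]
axis [0.5636 0.032  0.055 ]
hole [ 0.5715 -0.0375  0.066 ]
eye [ 0.6132 -0.0173  0.084 ]
screw_knob [0.5068 0.0884 0.099 ]
nut_knob [ 0.5198 -0.035   0.084 ]
pin_head [ 0.4995 -0.2174  0.07  ]
[ 0.22167488 -0.50883767  0.38367046] [-2.58219689e-01  1.90542767e-04 -1.29543772e+00] [ 0.1497892  -0.5292181   0.19769169]
```

View pics/w0.png

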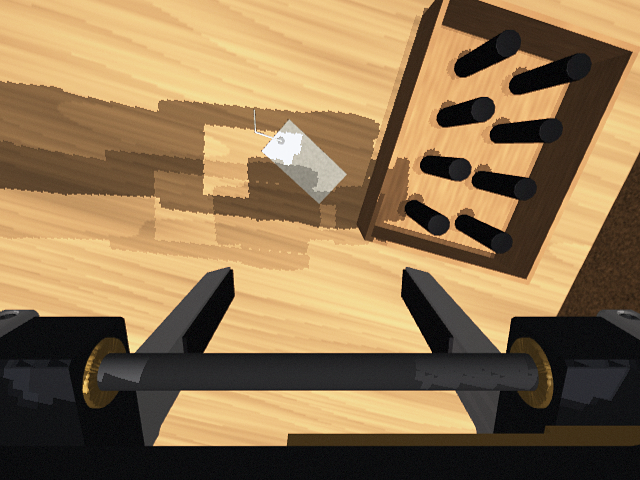

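```bash
python3 -m inch '[{"dx":1,"dy":-1,"dz":-0.3},{"dx":1,"dy":-1,"dz":-0.3},{"dx":1,"dy":-1,"dz":-0.3},{"dx":1,"dy":-1,"dz":-0.3},{"dx":1,"dy":-1,"dz":-0.3},{"dx":1,"dy":-1,"dz":-0.3},{"dx":1,"dy":-1,"dz":-0.3},{"dx":1,"dy":-1},{"dx":1,"dy":-1},{"dx":1,"dy":-1},{"dx":1,"dy":-1},{"dx":1,"dy":-1}]'
```

```text
invalid input at $[0]: expected keys grip, dx, dy, dz, rx, ry, rz
```

```bash
python3 -m inch '[{"grip":0.4,"dx":1,"dy":-1,"dz":-0.3,"rx":0,"ry":0,"rz":0},{"grip":0.4,"dx":1,"dy":-1,"dz":-0.3,"rx":0,"ry":0,"rz":0},{"grip":0.4,"dx":1,"dy":-1,"dz":-0.3,"rx":0,"ry":0,"rz":0},{"grip":0.4,"dx":1,"dy":-1,"dz":-0.3,"rx":0,"ry":0,"rz":0},{"grip":0.4,"dx":1,"dy":-1,"dz":-0.3,"rx":0,"ry":0,"rz":0},{"grip":0.4,"dx":1,"dy":-1,"dz":-0.3,"rx":0,"ry":0,"rz":0},{"grip":0.4,"dx":1,"dy":-1,"dz":-0.3,"rx":0,"ry":0,"rz":0},{"grip":0.4,"dx":1,"dy":-1,"dz":0,"rx":0,"ry":0,"rz":0},{"grip":0.4,"dx":1,"dy":-1,"dz":0,"rx":0,"ry":0,"rz":0},{"grip":0.4,"dx":1,"dy":-1,"dz":0,"rx":0,"ry":0,"rz":0},{"grip":0.4,"dx":1,"dy":-1,"dz":0,"rx":0,"ry":0,"rz":0},{"grip":0.4,"dx":1,"dy":-1,"dz":0,"rx":0,"ry":0,"rz":0}]'
```

```text
time: 3.35
tool_pos: [0.3623, -0.1493, 0.253]
ee_rot: [3.138, -0.004, 0.27]
wrist_force: [0.8, 0.6, 0.3]
width: 0.0379
```

```bash
python3 -m inch '[{"grip":0.4,"dx":1,"dy":-1,"dz":0,"rx":0,"ry":0,"rz":0},{"grip":0.4,"dx":1,"dy":-1,"dz":0,"rx":0,"ry":0,"rz":0},{"grip":0.4,"dx":1,"dy":-1,"dz":0,"rx":0,"ry":0,"rz":0},{"grip":0.4,"dx":1,"dy":-1,"dz":0,"rx":0,"ry":0,"rz":0},{"grip":0.4,"dx":1,"dy":-1,"dz":0,"rx":0,"ry":0,"rz":0},{"grip":0.4,"dx":0.8,"dy":-0.7,"dz":0,"rx":0,"ry":0,"rz":0},{"grip":0.4,"dx":0,"dy":0,"dz":0,"rx":0,"ry":0,"rz":0}]'
python3 - <<'E'
from fit import *
obs=[]
p=snap('wrist','w1.png');print(p['eye'],p['orientation'],robot.get_obs()['tool_pos'])
for k in ('axis','hole','eye','screw_knob','nut_knob'):
    for r in spotter.place_of(p,k)[:2]:
        print(k,np.round(r['pixel'],1),round(r['score'],2),np.round(atz(p,r['pixel'],Z[k]),4))
E
```

```text
time: 4.22
tool_pos: [0.4672, 0.0349, 0.2539]
ee_rot: [3.136, -0.007, 0.274]
wrist_force: [0.1, -0.7, 0.5]
width: 0.0376
[0.53767083 0.05582574 0.4403757 ] [-0.25170747 -0.00507537 -1.29720049] [0.46682255 0.03421241 0.25407476]
axis [343.5 125.1] 0.79 [0.5685 0.0335 0.055 ]
hole [410.1 135.7] 0.81 [ 0.5764 -0.0362  0.066 ]
eye [408.   85.7] 0.66 [ 0.6177 -0.0143  0.084 ]
screw_knob [272.9 171.2] 0.89 [0.5052 0.0901 0.099 ]
screw_knob [410.  88.] 0.69 [ 0.613  -0.0138  0.099 ]
nut_knob [394.8 185. ] 0.78 [ 0.524  -0.0329  0.084 ]
```

View pics/w1.png

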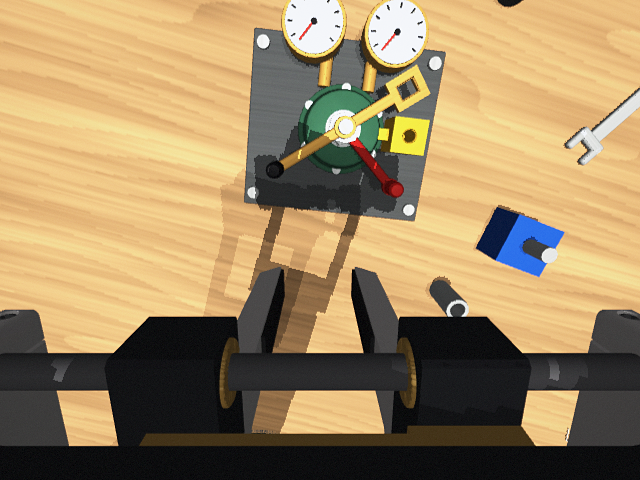

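```bash
python3 -m inch '[{"grip":0.4,"dx":1,"dy":-0.8,"dz":0,"rx":0,"ry":0,"rz":0},{"grip":0.4,"dx":1,"dy":-0.8,"dz":0.5,"rx":0,"ry":0,"rz":0},{"grip":0.4,"dx":0.1,"dy":-0.1,"dz":1,"rx":0,"ry":0,"rz":0},{"grip":0.4,"dx":0,"dy":0,"dz":1,"rx":0,"ry":0,"rz":0},{"grip":0.4,"dx":0,"dy":0,"dz":1,"rx":0,"ry":0,"rz":0},{"grip":0.4,"dx":0,"dy":0,"dz":1,"rx":0,"ry":0,"rz":0},{"grip":0.4,"dx":0,"dy":0,"dz":0,"rx":0,"ry":0,"rz":0}]'
python3 - <<'E'
from fit import *
p=snap('wrist','w2.png');print(robot.get_obs()['tool_pos'],robot.get_obs()['ee_rot'])
for k in ('screw_knob','axis','hole','nut_knob'):
    for r in spotter.place_of(p,k)[:2]:
        print(k,np.round(r['pixel'],1),round(r['score'],2),np.round(atz(p,r['pixel'],Z[k]),4))
E
```

```text
time: 5.4
tool_pos: [0.5083, 0.0834, 0.1414]
ee_rot: [3.133, -0.012, 0.26]
wrist_force: [-0.6, -0.5, -0.3]
width: 0.0374
[0.50940321 0.08346918 0.14312771] [ 3.13267254 -0.01525589  0.26023193]
screw_knob [309.4 255.9] 0.6 [0.5077 0.0888 0.099 ]
axis [394.7 187.8] 0.84 [0.5661 0.0347 0.055 ]
hole [489.6 201. ] 0.56 [ 0.5757 -0.0365  0.066 ]
nut_knob [469.6 270.4] 0.72 [ 0.5227 -0.032   0.084 ]
```

View pics/w2.png

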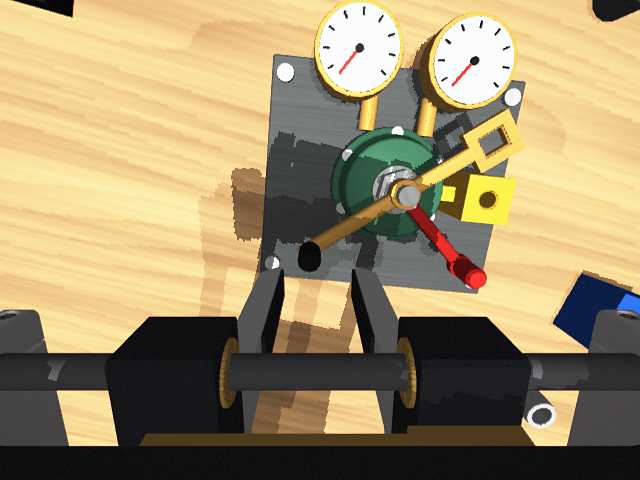

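```bash
python3 -m inch '[{"grip":0.4,"dx":0,"dy":-0.2,"dz":0.7,"rx":0,"ry":0,"rz":0},{"grip":0.4,"dx":0,"dy":0,"dz":0.7,"rx":0,"ry":0,"rz":0},{"grip":0.4,"dx":0,"dy":0,"dz":0,"rx":0,"ry":0,"rz":0}]'; python3 -m inch '[{"grip":0,"dx":0,"dy":0,"dz":0,"rx":0,"ry":0,"rz":0},{"grip":0,"dx":0,"dy":0,"dz":0,"rx":0,"ry":0,"rz":0},{"grip":0,"dx":0,"dy":0,"dz":0,"rx":0,"ry":0,"rz":0}]'
```

```text
time: 6.02
tool_pos: [0.5108, 0.0893, 0.1089]
ee_rot: [3.132, -0.022, 0.261]
wrist_force: [0.5, -0.3, 0.3]
width: 0.0379
time: 6.4
tool_pos: [0.5111, 0.0893, 0.1091]
ee_rot: [3.131, -0.022, 0.261]
wrist_force: [0.0, 0.2, 0.4]
width: 0.0109
```

```bash
python3 -m inch '[{"grip":0,"dx":0,"dy":0,"dz":0,"rx":0,"ry":0,"rz":0}]'
python3 - <<'E'
from fit import *
p=snap('wrist','w3.png')
snap('scene','s3.png')
E
```

```text
time: 6.52
tool_pos: [0.5113, 0.0893, 0.1095]
ee_rot: [3.131, -0.023, 0.261]
wrist_force: [0.1, 0.8, -0.3]
width: 0.0018
```

View pics/w3.png

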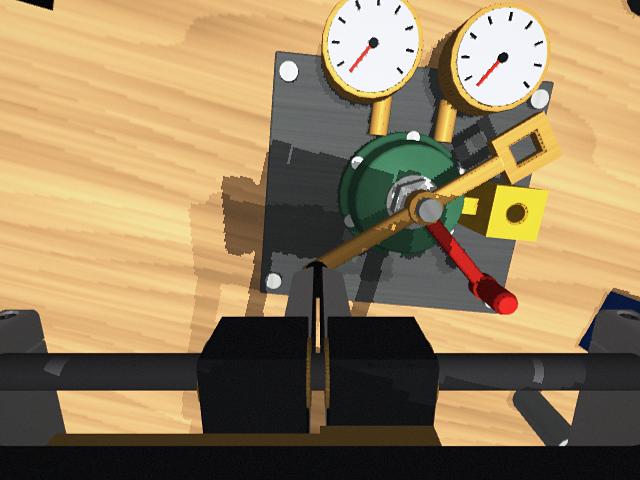

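View pics/s3.png

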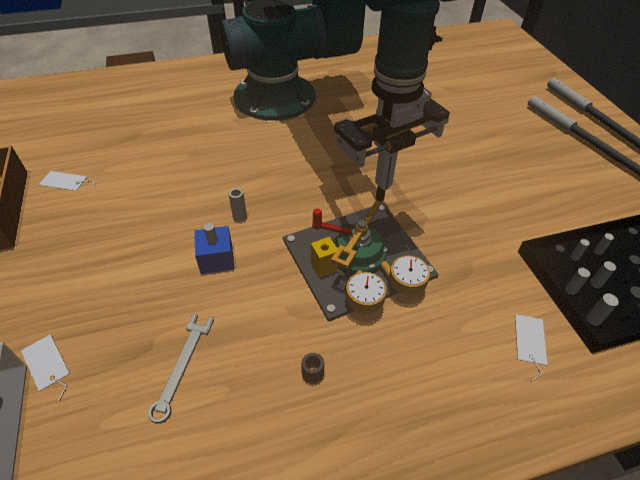

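Run:
```python
from fit import *
from scipy.spatial.transform import Rotation as Ro
p=snap('wrist'); o=robot.get_obs()
T=Ro.from_euler('xyz',o['ee_rot']).as_matrix(); t=o['tool_pos']; print(t,o['ee_rot'])
print('eye in tool',T.T@(np.array(p['eye'])-t)); 
for d in (-.005,0,.014): print(d,proj(p,t+T[:,2]*d), t+T[:,2]*d)
for z in (.099,.114): print(z,proj(p,[.5075,.0885,z]))
for k in ('screw_knob','axis','hole','nut_knob','eye'):
    for r in spotter.place_of(p,k)[:2]:
        print(k,np.round(r['pixel'],1),round(r['score'],2),np.round(atz(p,r['pixel'],Z[k]),4))
for r in spotter.regions_of(p,'screw')[:2]: print(r['extent'],r['score'])
for r in spotter.regions_of(p,'screw_knob')[:2]: print(r['extent'],r['score'])
```

```text
[0.5112273  0.08931549 0.10938838] [ 3.13140673 -0.02247543  0.26139127]
eye in tool [ 7.47382641e-02 -2.90778014e-05 -1.86045229e-01]
-0.005 [317.60785074 282.34500604] [0.51110559 0.08933565 0.11438686]
0 [317.60532105 279.02208159] [0.5112273  0.08931549 0.10938838]
0.014 [317.59885025 270.52226482] [0.51156808 0.08925904 0.09539264]
0.099 [317.14404594 278.8801332 ]
0.114 [317.38548065 288.21785882]
screw_knob [314. 280.] 0.64 [0.5063 0.0902 0.099 ]
axis [316.1 279.3] 0.71 [0.4911 0.0845 0.055 ]
axis [411.  197.1] 0.66 [0.5678 0.0354 0.055 ]
hole [517.8 213.3] 0.93 [ 0.5766 -0.0357  0.066 ]
nut_knob [496.5 293.1] 0.66 [ 0.5228 -0.0316  0.084 ]
eye [530.6 146.2] 0.76 [ 0.6169 -0.0159  0.084 ]
[300.5, 108.4, 560.6, 313.8] 0.56
[391.7, 175.3, 519.2, 315.3] 0.4
[305.2, 113.9, 562.1, 312.8] 0.64
```

Run:
```python
from fit import *
p=snap('scene'); 
for z in (.084,.099,.114): print(z,proj(p,[.5075,.0885,z]))
print('tip',proj(p,[.5116,.0893,.0954]))
f=p['frame'][130:230,330:430,::-1]
a=cv2.resize(f,(600,600),interpolation=cv2.INTER_NEAREST); cv2.imwrite('pics/z1.png',a)
w=cv2.imread('pics/w3.png')[220:340,250:370]; cv2.imwrite('pics/z2.png',cv2.resize(w,(600,600),interpolation=cv2.INTER_NEAREST))
w=cv2.imread('pics/scene0.png')[130:230,330:430]; cv2.imwrite('pics/z3.png',cv2.resize(w,(600,600),interpolation=cv2.INTER_NEAREST))
```

```text
0.084 [379.03741582 198.32008465]
0.099 [379.94682912 192.28105148]
0.114 [380.88106358 186.07719143]
tip [380.95778763 195.18924177]
```

View pics/z1.png

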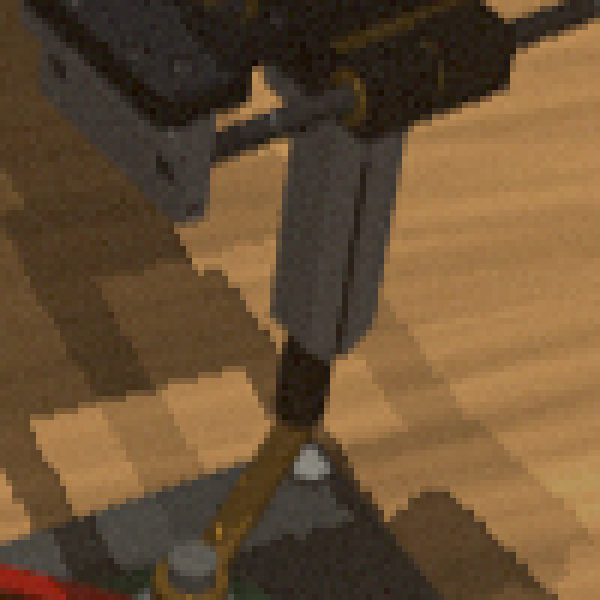

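View pics/z2.png

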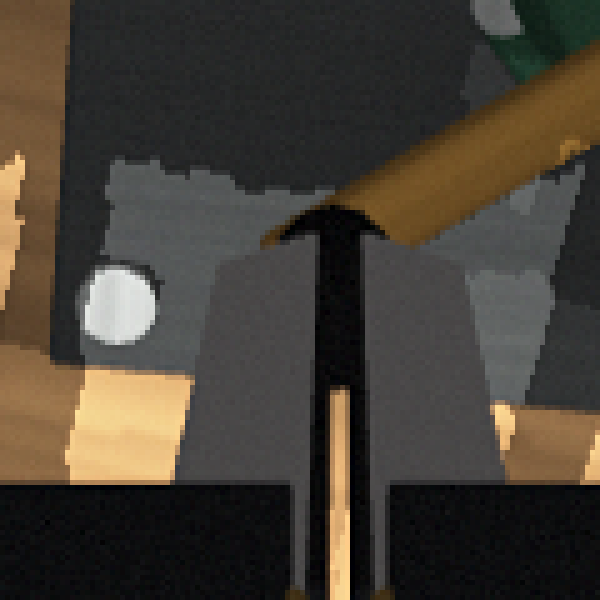

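View pics/z3.png

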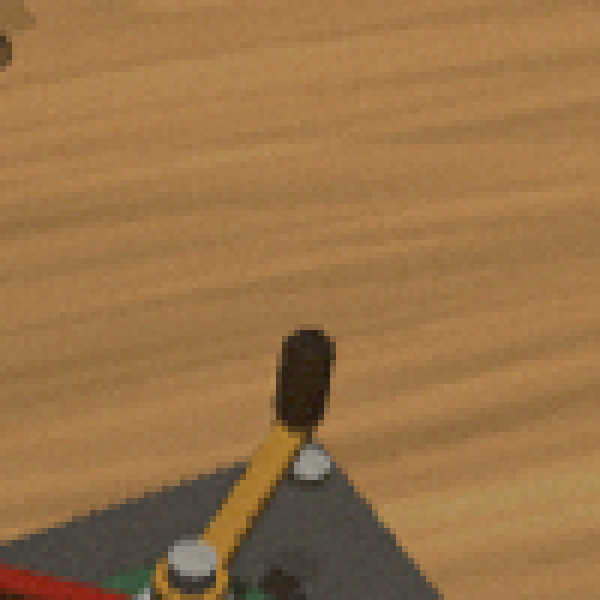

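```bash
python3 -m inch '[{"grip":0.4,"dx":0,"dy":0,"dz":0,"rx":0,"ry":0,"rz":0},{"grip":0.4,"dx":0,"dy":0,"dz":0,"rx":0,"ry":0.3,"rz":0},{"grip":0.4,"dx":-0.1,"dy":0,"dz":0,"rx":0,"ry":0,"rz":0}]'; python3 -m inch '[{"grip":0.4,"dx":0,"dy":0,"dz":0.2,"rx":0,"ry":0,"rz":0},{"grip":0.4,"dx":0,"dy":0,"dz":0,"rx":0,"ry":0,"rz":0}]'
python3 - <<'E'
from fit import *
p=snap('scene')
f=p['frame'][130:230,330:430,::-1]
a=cv2.resize(f,(600,600),interpolation=cv2.INTER_NEAREST); cv2.imwrite('pics/z4.png',a)
E
```

```text
time: 7.45
tool_pos: [0.5085, 0.0887, 0.1089]
ee_rot: [3.132, -0.05, 0.262]
wrist_force: [-0.2, -0.0, -1.0]
width: 0.027
time: 7.7
tool_pos: [0.5084, 0.0886, 0.1035]
ee_rot: [3.132, -0.05, 0.262]
wrist_force: [-0.1, 0.3, -0.1]
width: 0.0377
```

View pics/z4.png

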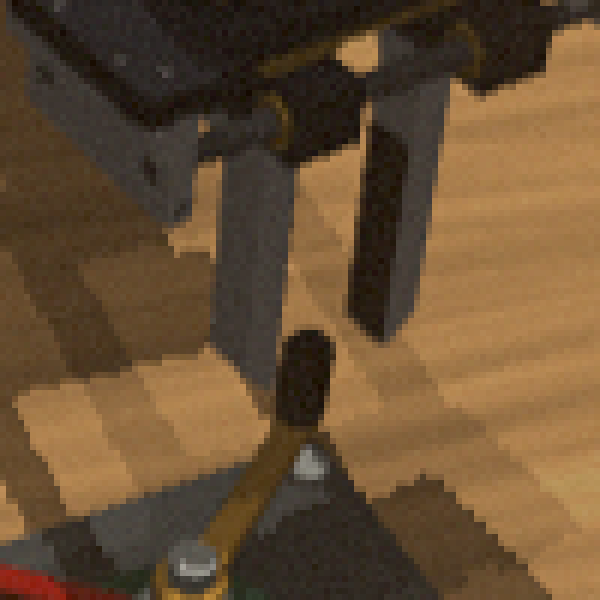

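```bash
python3 -m inch '[{"grip":0.4,"dx":0,"dy":0,"dz":0,"rx":0.1,"ry":-0.55,"rz":0},{"grip":0.4,"dx":0,"dy":0,"dz":0.25,"rx":0,"ry":0,"rz":0},{"grip":0.4,"dx":0,"dy":0,"dz":0.2,"rx":0,"ry":0,"rz":0},{"grip":0.4,"dx":0,"dy":0,"dz":0,"rx":0,"ry":0,"rz":0}]'
python3 - <<'E'
from fit import *
p=snap('scene')
f=p['frame'][130:230,330:430,::-1]
a=cv2.resize(f,(600,600),interpolation=cv2.INTER_NEAREST); cv2.imwrite('pics/z5.png',a)
snap('wrist','w5.png')
E
```

```text
time: 8.25
tool_pos: [0.5083, 0.0887, 0.0915]
ee_rot: [3.14, -0.001, 0.262]
wrist_force: [0.6, 0.1, 0.0]
width: 0.0378
```

View pics/z5.png

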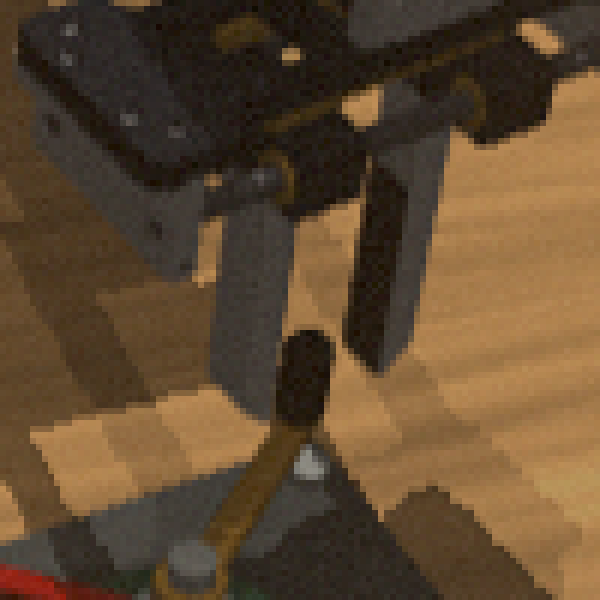

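View pics/w5.png

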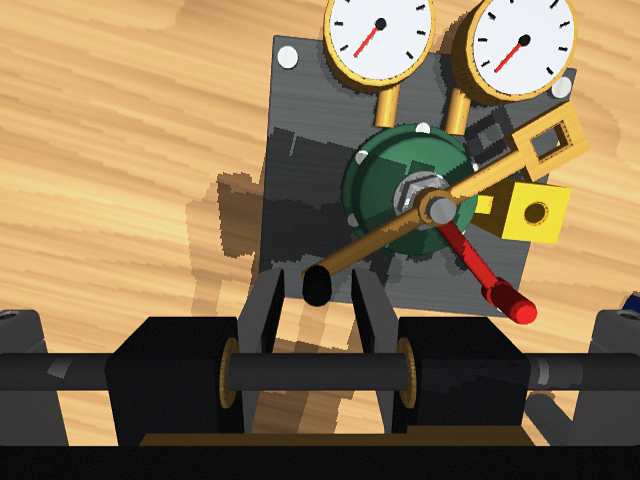

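```bash
python3 -m inch '[{"grip":0.05,"dx":0,"dy":0,"dz":0,"rx":0,"ry":0,"rz":0},{"grip":0.05,"dx":0,"dy":0,"dz":0,"rx":0,"ry":0,"rz":0},{"grip":0.05,"dx":0,"dy":0,"dz":0,"rx":0,"ry":0,"rz":0}]'
```

```text
time: 8.72
tool_pos: [0.5085, 0.089, 0.0926]
ee_rot: [3.141, -0.003, 0.262]
wrist_force: [-0.4, 0.8, 0.4]
width: 0.0149
```

```bash
python3 -m inch '[{"grip":0.05,"dx":0,"dy":0,"dz":0,"rx":0,"ry":0,"rz":0}]'
python3 - <<'E'
from fit import *
p=snap('scene')
f=p['frame'][130:230,330:430,::-1]
a=cv2.resize(f,(600,600),interpolation=cv2.INTER_NEAREST); cv2.imwrite('pics/z6.png',a)
E
```

```text
time: 8.85
tool_pos: [0.5085, 0.089, 0.0926]
ee_rot: [3.141, -0.003, 0.262]
wrist_force: [-0.6, 0.4, -1.1]
width: 0.0147
```

View pics/z6.png

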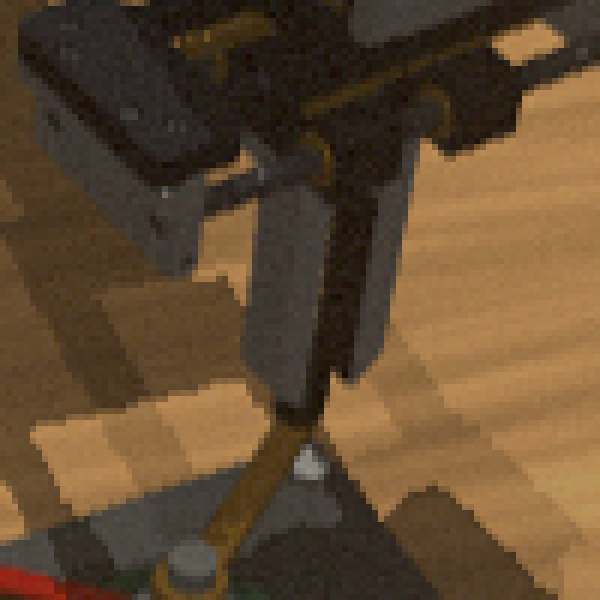

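```bash
cat > arc.py <<'E'
import numpy as np
def arc(C,P,dth,n,yaw):
    C=np.array(C);P=np.array(P);r=P-C
    for i in range(n):
        a=dth/n*np.pi/180*(i+1);b=dth/n*np.pi/180*i
        Rm=lambda t:np.array([[np.cos(t),-np.sin(t)],[np.sin(t),np.cos(t)]])
        d=Rm(a)@r-Rm(b)@r
        print(round((d@[np.cos(yaw),np.sin(yaw)])/.025,3),round((d@[np.sin(yaw),-np.cos(yaw)])/.025,3))
    print(C+Rm(dth*np.pi/180)@r)
E
python3 -c "
from arc import *
arc([.5665,.0345],[.5085,.089],-36,9,.262)"
```

```text
0.193 -0.11
0.2 -0.097
0.206 -0.082
0.212 -0.068
0.216 -0.053
0.219 -0.038
0.221 -0.022
0.222 -0.007
0.222 0.009
[0.55161131 0.11268297]
```

```bash
python3 -m inch '[{"grip":0.05,"dx":0.193,"dy":-0.11,"dz":0,"rx":0,"ry":0,"rz":0},{"grip":0.05,"dx":0.2,"dy":-0.097,"dz":0,"rx":0,"ry":0,"rz":0},{"grip":0.05,"dx":0.206,"dy":-0.082,"dz":0,"rx":0,"ry":0,"rz":0},{"grip":0.05,"dx":0.212,"dy":-0.068,"dz":0,"rx":0,"ry":0,"rz":0},{"grip":0.05,"dx":0.216,"dy":-0.053,"dz":0,"rx":0,"ry":0,"rz":0},{"grip":0.05,"dx":0.219,"dy":-0.038,"dz":0,"rx":0,"ry":0,"rz":0},{"grip":0.05,"dx":0.221,"dy":-0.022,"dz":0,"rx":0,"ry":0,"rz":0},{"grip":0.05,"dx":0,"dy":0,"dz":0,"rx":0,"ry":0,"rz":0}]'
python3 - <<'E'
from fit import *
p=snap('wrist','w7.png')
for k in ('axis','hole','eye','nut_knob'):
    for r in spotter.place_of(p,k)[:2]:
        print(k,np.round(r['pixel'],1),round(r['score'],2),np.round(atz(p,r['pixel'],Z[k]),4))
E
```

```text
time: 9.9
tool_pos: [0.5414, 0.1096, 0.0925]
ee_rot: [3.139, 0.003, 0.26]
wrist_force: [-1.2, -2.6, 1.3]
width: 0.0147
axis [433.5 251.6] 0.93 [0.5662 0.0343 0.055 ]
eye [568.6 254.6] 0.7 [ 0.5912 -0.0318  0.084 ]
```

View pics/w7.png

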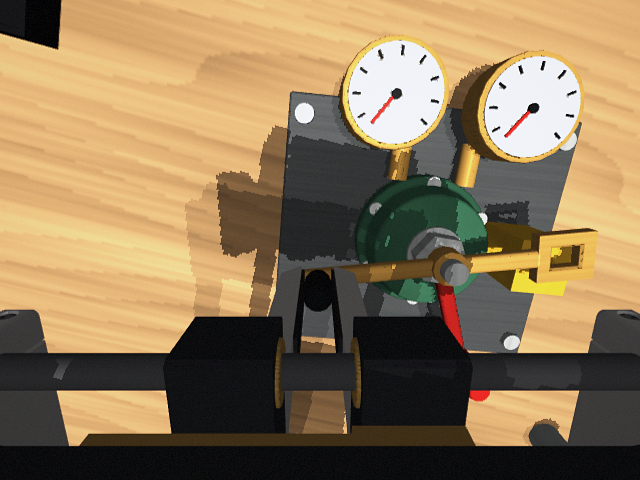

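```bash
python3 -c "
from arc import *
arc([.5665,.0345],[.5414,.1096],-10.5,3,.26)"
```

```text
0.193 -0.006
0.193 0.006
0.193 0.017
[0.55550619 0.11291656]
```

```bash
python3 -m inch '[{"grip":0.05,"dx":0.193,"dy":0,"dz":0,"rx":0,"ry":0,"rz":0},{"grip":0.05,"dx":0.193,"dy":0.005,"dz":0,"rx":0,"ry":0,"rz":0},{"grip":0.05,"dx":0.193,"dy":0.015,"dz":0,"rx":0,"ry":0,"rz":0},{"grip":0.05,"dx":0,"dy":0,"dz":0,"rx":0,"ry":0,"rz":0}]'
python3 - <<'E'
from fit import *
for n in ('wrist','top'):
    p=snap(n,n+'8.png')
    for k in ('axis','hole','eye','nut_knob'):
        for r in spotter.place_of(p,k)[:2]:
            print(n,k,np.round(r['pixel'],1),round(r['score'],2),np.round(atz(p,r['pixel'],Z[k]),4))
    f=p['frame'][:,:,::-1]
    c=(570,290) if n=='wrist' else (300,243)
    x0=min(c[0]-50,540);f=f[c[1]-50:c[1]+50,x0:x0+100]
    cv2.imwrite('pics/z8%s.png'%n,cv2.resize(f,(600,600),interpolation=cv2.INTER_CUBIC))
E
```

```text
time: 10.65
tool_pos: [0.5553, 0.1133, 0.0924]
ee_rot: [3.14, 0.004, 0.26]
wrist_force: [-2.4, -1.1, 2.2]
width: 0.0145
wrist axis [433.5 269.7] 0.6 [0.5678 0.0338 0.055 ]
wrist hole [537.9 288.4] 0.79 [ 0.5761 -0.0332  0.066 ]
wrist eye [558.3 296.4] 0.77 [ 0.5788 -0.0335  0.084 ]
top axis [259.8 249.1] 0.6 [0.5646 0.0268 0.055 ]
top hole [300.  242.9] 0.87 [ 0.5735 -0.0394  0.066 ]
top eye [300.2 240.3] 0.88 [ 0.5755 -0.04    0.084 ]
top nut_knob [271.  290.3] 0.8 [0.4965 0.0056 0.084 ]
```

View pics/z8wrist.png

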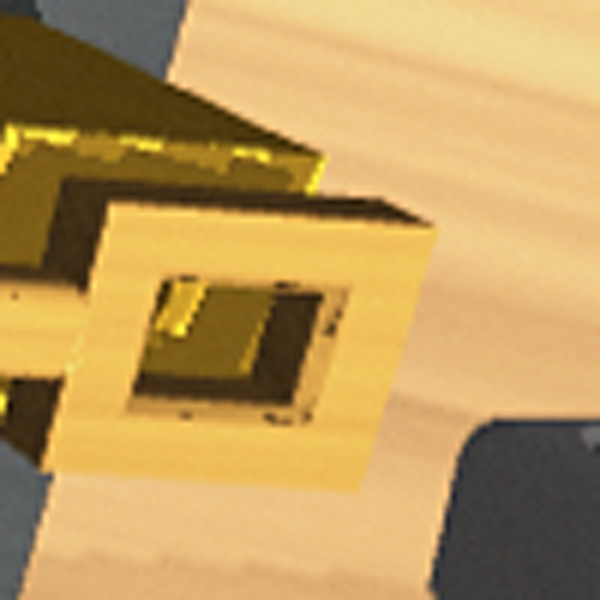

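View pics/z8top.png

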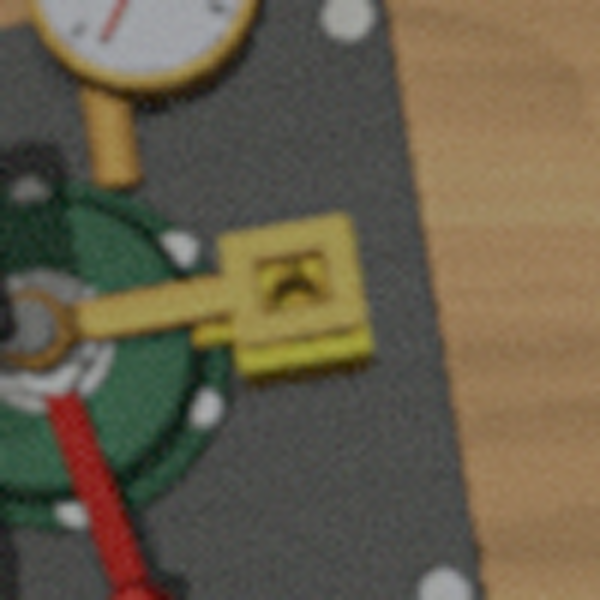

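```bash
python3 -m inch '[{"grip":0.4,"dx":0,"dy":0,"dz":0,"rx":0,"ry":0,"rz":0},{"grip":0.4,"dx":0,"dy":0,"dz":0,"rx":0,"ry":0,"rz":0},{"grip":0.4,"dx":0,"dy":0,"dz":-1,"rx":0,"ry":0,"rz":0},{"grip":0.4,"dx":0,"dy":0,"dz":-1,"rx":0,"ry":0,"rz":0},{"grip":0.4,"dx":-0.6,"dy":1,"dz":-0.9,"rx":0,"ry":0,"rz":0},{"grip":0.4,"dx":-0.6,"dy":1,"dz":-0.9,"rx":0,"ry":0,"rz":0},{"grip":0.4,"dx":-0.6,"dy":1,"dz":-0.6,"rx":0,"ry":0,"rz":0},{"grip":0.4,"dx":-0.6,"dy":1,"dz":0,"rx":0,"ry":0,"rz":0},{"grip":0.4,"dx":-0.6,"dy":1,"dz":0,"rx":0,"ry":0,"rz":0},{"grip":0.4,"dx":-0.6,"dy":0.9,"dz":0,"rx":0,"ry":0,"rz":0},{"grip":0.4,"dx":0,"dy":0,"dz":0,"rx":0,"ry":0,"rz":0}]'
python3 - <<'E'
from fit import *
for n in ('wrist',):
    p=snap(n,n+'9.png')
    print(p['eye'],p['orientation'])
    for k in ('axis','hole','eye','nut_knob','screw_knob','pin_head'):
        for r in spotter.place_of(p,k)[:2]:
            print(n,k,np.round(r['pixel'],1),round(r['score'],2),np.round(atz(p,r['pixel'],Z[k]),4))
E
```

```text
time: 12.52
tool_pos: [0.5095, -0.0554, 0.2065]
ee_rot: [3.138, -0.008, 0.266]
wrist_force: [0.2, 0.0, -0.2]
width: 0.0374
[ 0.58002063 -0.03536517  0.3929733 ] [-0.25071428 -0.00374056 -1.30508276]
wrist axis [241.1 141. ] 0.82 [0.5678 0.035  0.055 ]
wrist hole [317.2 153.4] 0.73 [ 0.5759 -0.0376  0.066 ]
wrist eye [315.8 147.2] 0.82 [ 0.5808 -0.0349  0.084 ]
wrist nut_knob [249.3 229.4] 0.94 [0.4938 0.0052 0.084 ]
wrist screw_knob [130.  140.1] 0.7 [0.5461 0.1141 0.099 ]
wrist screw_knob [315.1 147.5] 0.62 [ 0.5804 -0.0344  0.099 ]
wrist pin_head [469.1 278.3] 0.98 [ 0.4983 -0.2167  0.07  ]
```

View pics/wrist9.png

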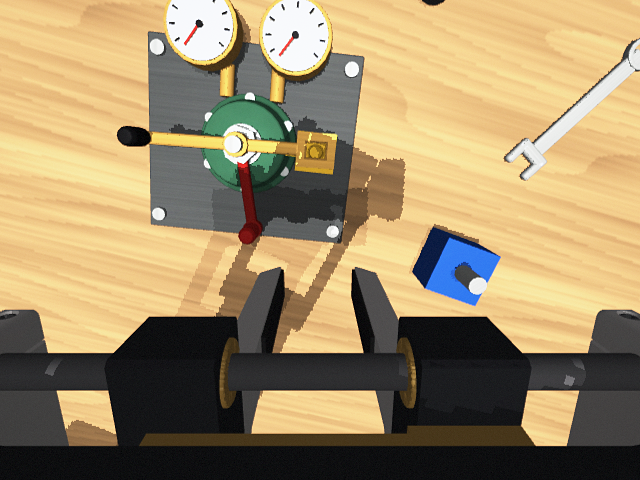

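Run:
```python
import cv2
w=cv2.imread('pics/wrist9.png')[115:190,270:370]; cv2.imwrite('pics/z9.png',cv2.resize(w,(800,600),interpolation=cv2.INTER_CUBIC))
```

```text
(no output)
```

View pics/z9.png

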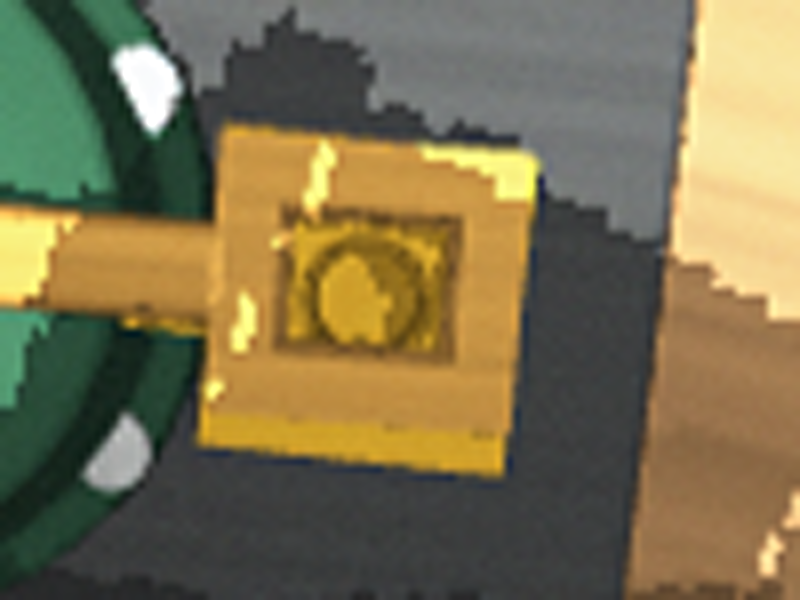

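```bash
python3 -m inch '[{"grip":0.4,"dx":-0.3,"dy":1,"dz":0,"rx":0,"ry":0,"rz":0},{"grip":0.4,"dx":-0.4,"dy":1,"dz":0,"rx":0,"ry":0,"rz":0},{"grip":0.4,"dx":-0.4,"dy":1,"dz":0,"rx":0,"ry":0,"rz":0},{"grip":0.4,"dx":-0.4,"dy":1,"dz":0,"rx":0,"ry":0,"rz":0},{"grip":0.4,"dx":-0.4,"dy":1,"dz":0.5,"rx":0,"ry":0,"rz":0},{"grip":0.4,"dx":-0.2,"dy":1,"dz":0.9,"rx":0,"ry":0,"rz":0},{"grip":0.4,"dx":0,"dy":0.1,"dz":0.9,"rx":0,"ry":0,"rz":0},{"grip":0.4,"dx":0,"dy":0,"dz":0.4,"rx":0,"ry":0,"rz":0},{"grip":0.4,"dx":0,"dy":0,"dz":0,"rx":0,"ry":0,"rz":0}]'
python3 - <<'E'
from fit import *
for n in ('wrist',):
    p=snap(n,n+'10.png')
    for k in ('pin_head',):
        for r in spotter.place_of(p,k)[:2]:
            print(n,k,np.round(r['pixel'],1),round(r['score'],2),np.round(atz(p,r['pixel'],Z[k]),4))
E
```

```text
time: 14.0
tool_pos: [0.5039, -0.2145, 0.1371]
ee_rot: [3.138, -0.009, 0.28]
wrist_force: [-0.0, 0.4, 0.4]
width: 0.0375
wrist pin_head [317.4 255.7] 0.57 [ 0.4972 -0.2165  0.07  ]
```

View pics/wrist10.png

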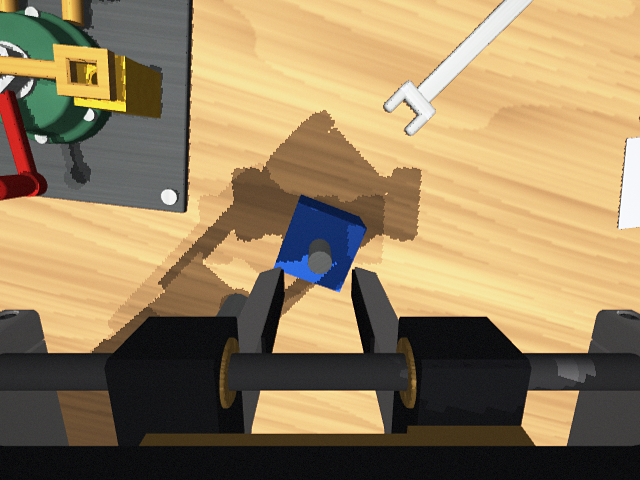

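```bash
python3 -m inch '[{"grip":0.4,"dx":-0.28,"dy":0,"dz":0.7,"rx":0,"ry":-0.1,"rz":0},{"grip":0.4,"dx":0,"dy":0,"dz":0.7,"rx":0,"ry":0,"rz":0},{"grip":0.4,"dx":0,"dy":0,"dz":0.6,"rx":0,"ry":0,"rz":0},{"grip":0.4,"dx":0,"dy":0,"dz":0,"rx":0,"ry":0,"rz":0}]'
python3 - <<'E'
from fit import *
p=snap('wrist','wrist11.png'); print(robot.get_obs()['tool_pos'])
for r in spotter.place_of(p,'pin_head')[:2]:
            print(np.round(r['pixel'],1),round(r['score'],2),np.round(atz(p,r['pixel'],.07),4))
p=snap('scene'); f=p['frame'][170:290,150:270,::-1]
cv2.imwrite('pics/z11.png',cv2.resize(f,(600,600),interpolation=cv2.INTER_CUBIC))
E
```

```text
time: 14.6
tool_pos: [0.4981, -0.2165, 0.086]
ee_rot: [3.135, -0.002, 0.282]
wrist_force: [-0.7, 0.5, -0.4]
width: 0.0375
[ 0.49859006 -0.2168437   0.08688435]
[319.1 268.9] 0.73 [ 0.4987 -0.2174  0.07  ]
```

View pics/wrist11.png

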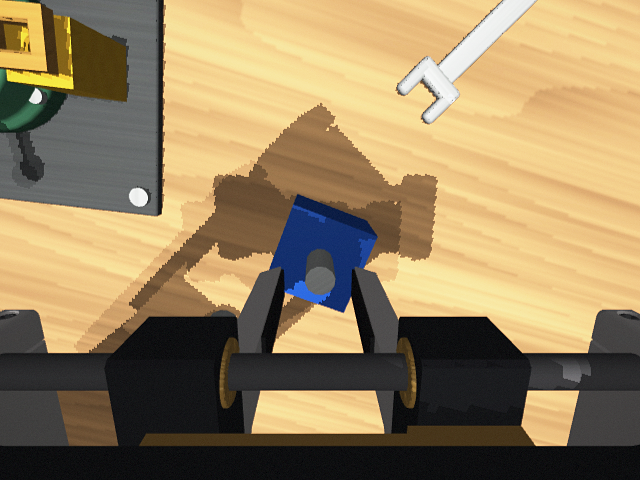

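View pics/z11.png

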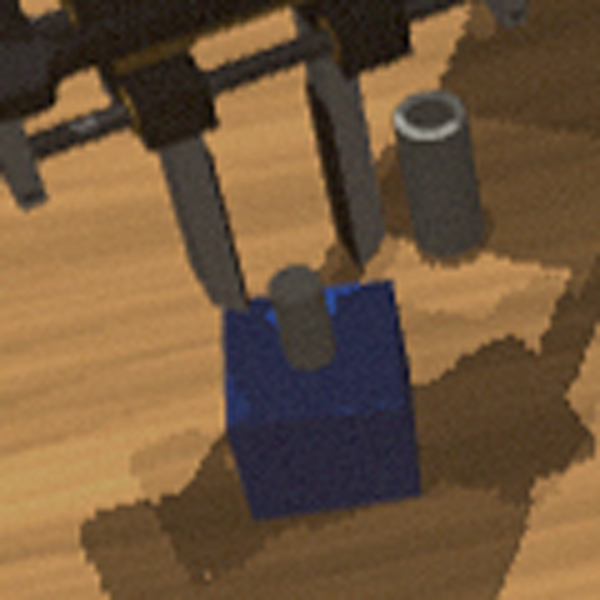

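```bash
python3 -m inch '[{"grip":0.4,"dx":0,"dy":0,"dz":0.4,"rx":0,"ry":0,"rz":0},{"grip":0.4,"dx":0,"dy":0,"dz":0.4,"rx":0,"ry":0,"rz":0},{"grip":0.4,"dx":0,"dy":0,"dz":0,"rx":0,"ry":0,"rz":0}]'
python3 - <<'E'
from fit import *
print(robot.get_obs()['tool_pos'])
p=snap('scene'); f=p['frame'][170:290,150:270,::-1]
cv2.imwrite('pics/z12.png',cv2.resize(f,(600,600),interpolation=cv2.INTER_CUBIC))
E
```

```text
time: 15.12
tool_pos: [0.5005, -0.218, 0.0683]
ee_rot: [3.13, -0.007, 0.282]
wrist_force: [-0.3, -0.3, -0.9]
width: 0.0375
[ 0.50048746 -0.21798524  0.0683146 ]
```

View pics/z12.png

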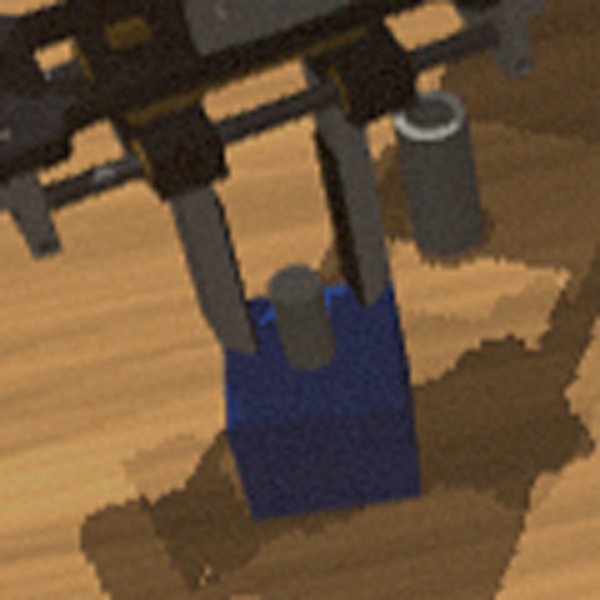

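```bash
python3 -m inch '[{"grip":0.4,"dx":-0.08,"dy":0,"dz":0.15,"rx":0.1,"ry":-0.1,"rz":0},{"grip":0.1,"dx":0,"dy":0,"dz":0,"rx":0,"ry":0,"rz":0},{"grip":0.1,"dx":0,"dy":0,"dz":0,"rx":0,"ry":0,"rz":0},{"grip":0.1,"dx":0,"dy":0,"dz":0,"rx":0,"ry":0,"rz":0},{"grip":0.1,"dx":0,"dy":0,"dz":0,"rx":0,"ry":0,"rz":0}]'
```

```text
time: 15.8
tool_pos: [0.4992, -0.219, 0.0654]
ee_rot: [3.138, 0.001, 0.281]
wrist_force: [-0.6, -0.0, -1.1]
width: 0.016
```

```bash
python3 -m inch '[{"grip":0.1,"dx":0,"dy":0,"dz":-0.4,"rx":0,"ry":0,"rz":0},{"grip":0.1,"dx":0,"dy":0,"dz":-0.8,"rx":0,"ry":0,"rz":0},{"grip":0.1,"dx":0,"dy":0,"dz":-1,"rx":0,"ry":0,"rz":0},{"grip":0.1,"dx":0,"dy":0,"dz":-1,"rx":0,"ry":0,"rz":0},{"grip":0.1,"dx":0,"dy":0,"dz":-1,"rx":0,"ry":0,"rz":0},{"grip":0.1,"dx":0,"dy":0,"dz":0,"rx":0,"ry":0,"rz":0}]'
python3 - <<'E'
from fit import *
snap('wrist','wrist13.png')
E
```

```text
time: 16.55
tool_pos: [0.4996, -0.2189, 0.1766]
ee_rot: [3.136, -0.001, 0.282]
wrist_force: [-0.0, 0.5, -0.3]
width: 0.0158
```

View pics/wrist13.png

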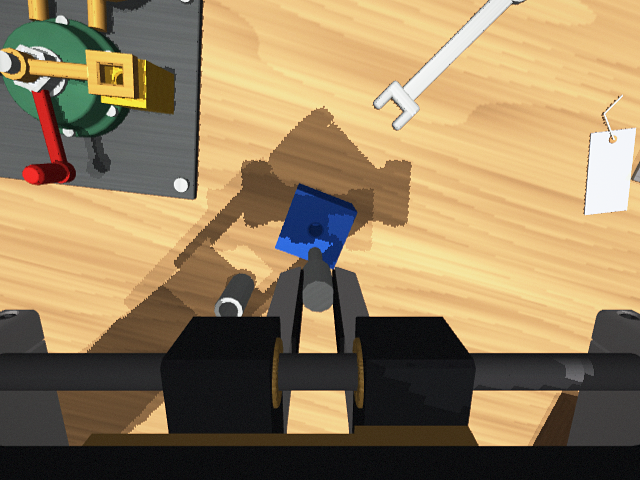

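```bash
python3 -m inch '[{"grip":0.1,"dx":0.8,"dy":-1,"dz":0,"rx":0,"ry":0,"rz":0},{"grip":0.1,"dx":0.8,"dy":-1,"dz":0,"rx":0,"ry":0,"rz":0},{"grip":0.1,"dx":0.8,"dy":-1,"dz":0,"rx":0,"ry":0,"rz":0},{"grip":0.1,"dx":0.8,"dy":-1,"dz":0,"rx":0,"ry":0,"rz":0},{"grip":0.1,"dx":0.8,"dy":-1,"dz":0,"rx":0,"ry":0,"rz":0},{"grip":0.1,"dx":0.8,"dy":-1,"dz":0,"rx":0,"ry":0,"rz":0},{"grip":0.1,"dx":0,"dy":0,"dz":0,"rx":0,"ry":0,"rz":0},{"grip":0.1,"dx":0,"dy":0,"dz":0,"rx":0,"ry":0,"rz":0}]'
python3 - <<'E'
from fit import *
o=robot.get_obs(); t=o['tool_pos']; print(t,o['ee_rot'])
for n in ('wrist','top','scene'):
    p=snap(n,n+'14.png')
    for k,z in (('hole',.066),('eye',.084),('pin_foot',t[2]-.058),('pin_head',t[2]+.0046)):
        for r in spotter.place_of(p,k)[:1]:
            print(n,k,np.round(r['pixel'],1),round(r['score'],2),np.round(atz(p,r['pixel'],z),4))
E
```

```text
time: 17.6
tool_pos: [0.568, -0.0355, 0.16]
ee_rot: [-3.135, 0.021, 0.279]
wrist_force: [0.2, 0.2, -0.1]
width: 0.0159
[ 0.56795377 -0.03553757  0.16000529] [-3.13480566  0.02091543  0.27919815]
wrist hole [320.2 223.9] 0.95 [ 0.5776 -0.0344  0.066 ]
wrist eye [323.3 225.5] 0.63 [ 0.5813 -0.0358  0.084 ]
wrist pin_foot [314.7 249.5] 0.94 [ 0.5662 -0.0334  0.102 ]
top hole [298.9 242.8] 0.96 [ 0.5737 -0.0376  0.066 ]
top eye [297.2 239.3] 0.94 [ 0.5771 -0.0353  0.084 ]
scene hole [322.  246.5] 0.87 [ 0.5754 -0.0389  0.066 ]
scene eye [324.2 241.9] 0.89 [ 0.5812 -0.0371  0.084 ]
scene pin_head [323.5 204.5] 0.78 [ 0.5738 -0.0378  0.1646]
```

View pics/wrist14.png

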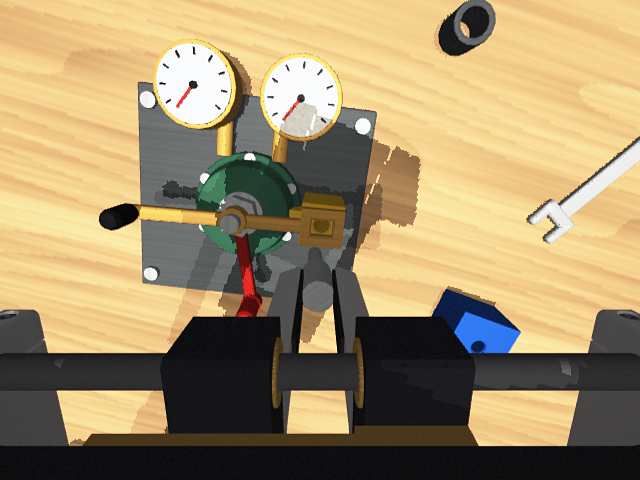

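View pics/scene14.png

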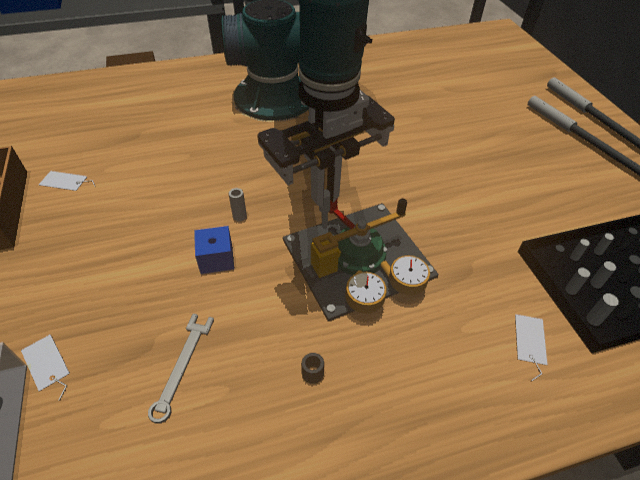

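View pics/top14.png

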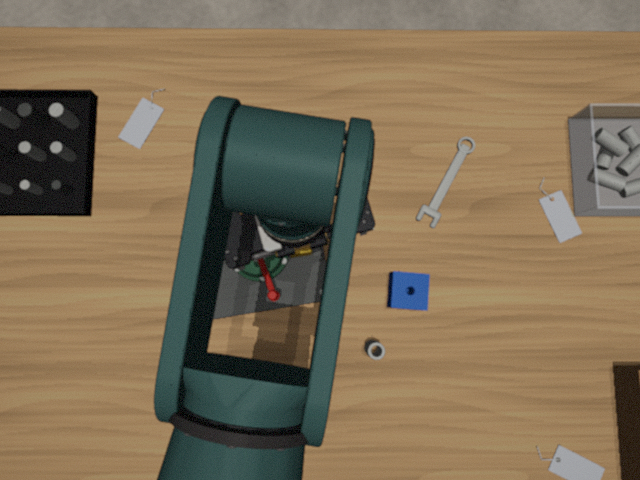

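Run:
```python
import cv2
w=cv2.imread('pics/wrist14.png')[180:315,240:420]; cv2.imwrite('pics/z14.png',cv2.resize(w,(800,600),interpolation=cv2.INTER_CUBIC))
w=cv2.imread('pics/scene14.png')[170:290,270:430]; cv2.imwrite('pics/z14s.png',cv2.resize(w,(800,600),interpolation=cv2.INTER_CUBIC))
```

```text
(no output)
```

View pics/z14.png

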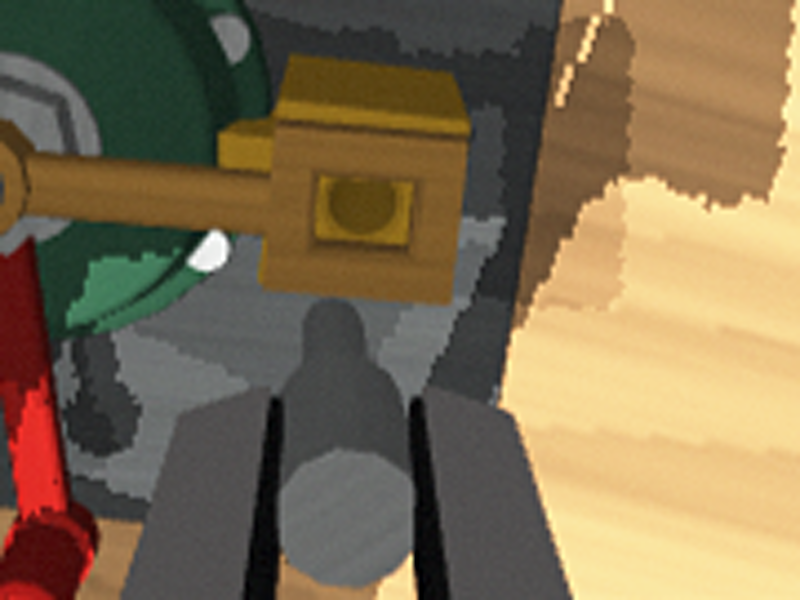

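View pics/z14s.png

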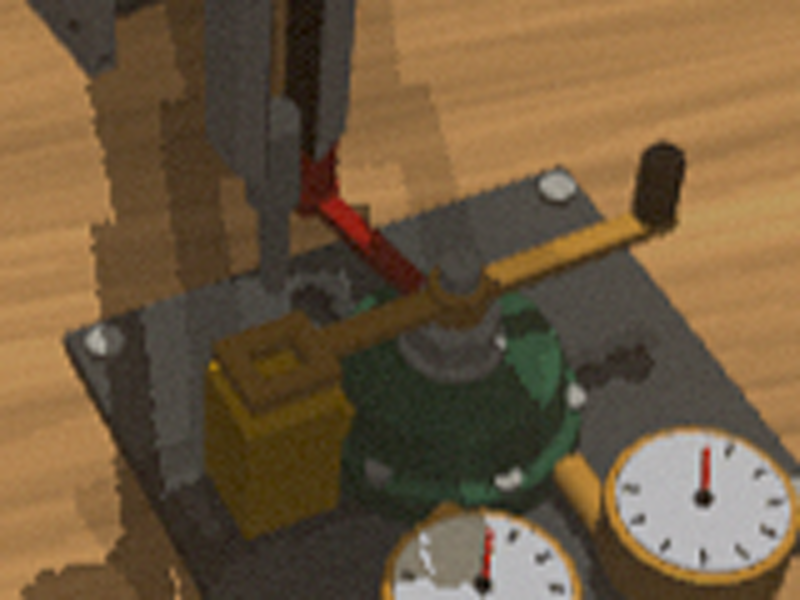

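Run:
```python
from h import *
p=cams.snapshot('wrist')  # pose as wrist14
print('14 eye',atz(p,[321.6,227.4],.084),'hole',atz(p,[321.5,225.9],.066))
for z in (.098,.102,.106): print('foot',z,atz(p,[240+333/4.444,180+312/4.444],z))
# pose 9
q=dict(p); q['eye']=np.array([.58002063,-.03536517,.3929733]); q['orientation']=np.array([-0.25071428,-0.00374056,-1.30508276])
print('9 eye',atz(q,[316.2,150.4],.084),'hole',atz(q,[315.9,151.9],.066))
print(p['eye'])
```

```text
14 eye [ 0.58013352 -0.03463671  0.084     ] hole [ 0.57695366 -0.03556502  0.066     ]
foot 0.098 [ 0.56499814 -0.03367916  0.098     ]
foot 0.102 [ 0.56627664 -0.03337277  0.102     ]
foot 0.106 [ 0.56755514 -0.03306639  0.106     ]
9 eye [ 0.57832468 -0.03592329  0.084     ] hole [ 0.5768544  -0.03604035  0.066     ]
[ 0.64423033 -0.01469166  0.34589066]
```

```bash
python3 -m inch '[{"grip":0.1,"dx":0,"dy":0,"dz":0,"rx":-0.08,"ry":0.24,"rz":0},{"grip":0.1,"dx":0.36,"dy":0.19,"dz":0,"rx":0,"ry":0,"rz":0},{"grip":0.1,"dx":0,"dy":0,"dz":0,"rx":0,"ry":0,"rz":0}]'
python3 - <<'E'
from fit import *
o=robot.get_obs(); t=o['tool_pos']; print(t,o['ee_rot'])
for n in ('wrist','scene'):
    p=snap(n,n+'15.png')
    for k,z in (('hole',.066),('eye',.084),('pin_foot',t[2]-.058),('pin_head',t[2]+.0046)):
        for r in spotter.place_of(p,k)[:1]:
            print(n,k,np.round(r['pixel'],1),round(r['score'],2),np.round(atz(p,r['pixel'],z),4))
w=cv2.imread('pics/wrist15.png')[180:315,240:420]; cv2.imwrite('pics/z15.png',cv2.resize(w,(800,600),interpolation=cv2.INTER_CUBIC))
w=cv2.imread('pics/scene15.png')[170:290,270:430]; cv2.imwrite('pics/z15s.png',cv2.resize(w,(800,600),interpolation=cv2.INTER_CUBIC))
E
```

```text
time: 18.77
tool_pos: [0.5794, -0.0373, 0.1614]
ee_rot: [3.14, -0.004, 0.279]
wrist_force: [-0.7, 0.5, -1.2]
width: 0.0158
[ 0.57939479 -0.03725377  0.16142259] [ 3.14033267 -0.00425183  0.27934987]
wrist hole [317.6 241.4] 0.97 [ 0.5759 -0.0384  0.066 ]
wrist eye [317.3 240.9] 0.66 [ 0.581  -0.0366  0.084 ]
wrist pin_foot [314.7 249.5] 0.84 [ 0.5792 -0.0351  0.1034]
wrist pin_head [317.5 283.2] 0.6 [ 0.5787 -0.0374  0.166 ]
scene hole [323.4 247.5] 0.94 [ 0.5781 -0.0373  0.066 ]
scene eye [320.2 243.6] 0.64 [ 0.583  -0.0446  0.084 ]
scene pin_foot [328.3 231.1] 0.53 [ 0.5764 -0.0291  0.1034]
scene pin_head [325.2 207.5] 0.54 [ 0.5821 -0.0375  0.166 ]
```

View pics/z15.png

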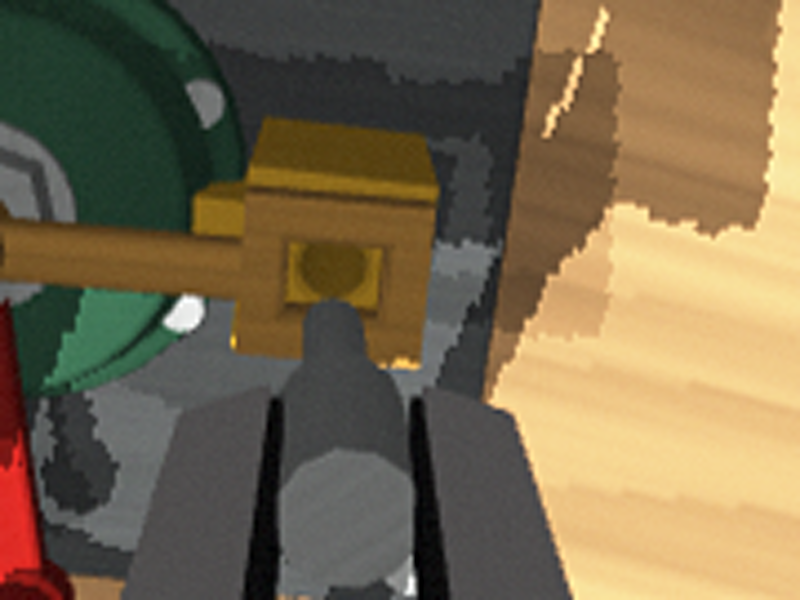

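View pics/z15s.png

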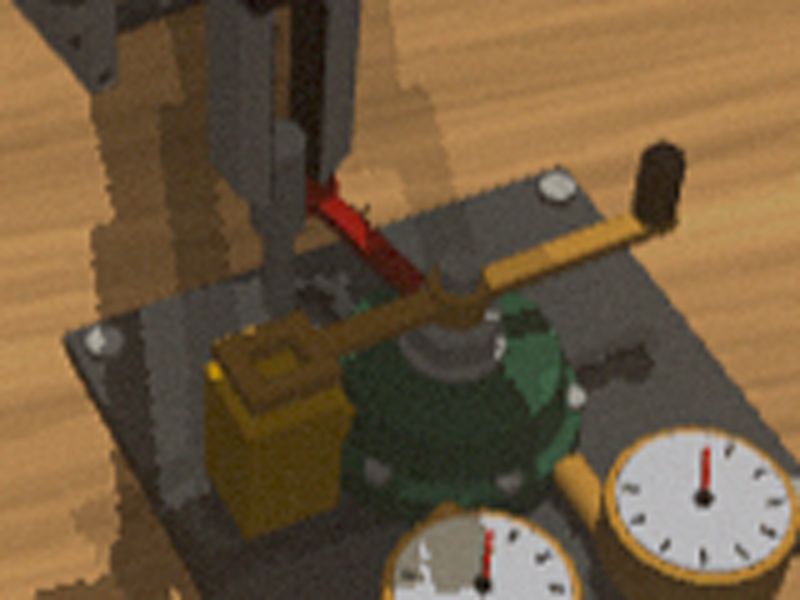

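Run:
```python
from h import *
p=cams.snapshot('wrist'); 
H=atz(p,[314.9,240.3],.066);E=atz(p,[314.7,242.3],.084)
print(H,E)
for z in (.100,.1034,.107): print(z,'foot',atz(p,[314.9,250],z))
s=cams.snapshot('scene')
def zs(x,y): return [270+x/5,170+y/5]
Hs=atz(s,zs(275,367),.066); Es=atz(s,zs(275,360),.084);print('scene',Hs,Es)
for z in (.100,.1034,.107): print(z,'foot',atz(s,zs(280,312),z))
```

```text
[ 0.57552118 -0.03570664  0.066     ] [ 0.57863373 -0.03477177  0.084     ]
0.1 foot [ 0.57720139 -0.03544899  0.1       ]
0.1034 foot [ 0.57819779 -0.03518747  0.1034    ]
0.107 foot [ 0.57925281 -0.03491057  0.107     ]
scene [ 0.57008457 -0.03203202  0.066     ] [ 0.58178127 -0.03589918  0.084     ]
0.1 foot [ 0.57527874 -0.03261789  0.1       ]
0.1034 foot [ 0.57817606 -0.03356192  0.1034    ]
0.107 foot [ 0.58124381 -0.0345615   0.107     ]
```

```bash
python3 -m inch '[{"grip":0.1,"dx":-0.05,"dy":0,"dz":0.2,"rx":0,"ry":0,"rz":0},{"grip":0.1,"dx":-0.02,"dy":0,"dz":0.3,"rx":0,"ry":-0.05,"rz":0},{"grip":0.1,"dx":0,"dy":0,"dz":0,"rx":0,"ry":0,"rz":0}]'
python3 - <<'E'
from fit import *
p=snap('wrist','wrist16.png')
w=cv2.imread('pics/wrist16.png')[180:315,240:420]; cv2.imwrite('pics/z16.png',cv2.resize(w,(800,600),interpolation=cv2.INTER_CUBIC))
E
```

```text
time: 19.75
tool_pos: [0.5767, -0.0375, 0.1478]
ee_rot: [3.141, 0.001, 0.28]
wrist_force: [0.5, -0.7, -1.5]
width: 0.0157
```

View pics/z16.png

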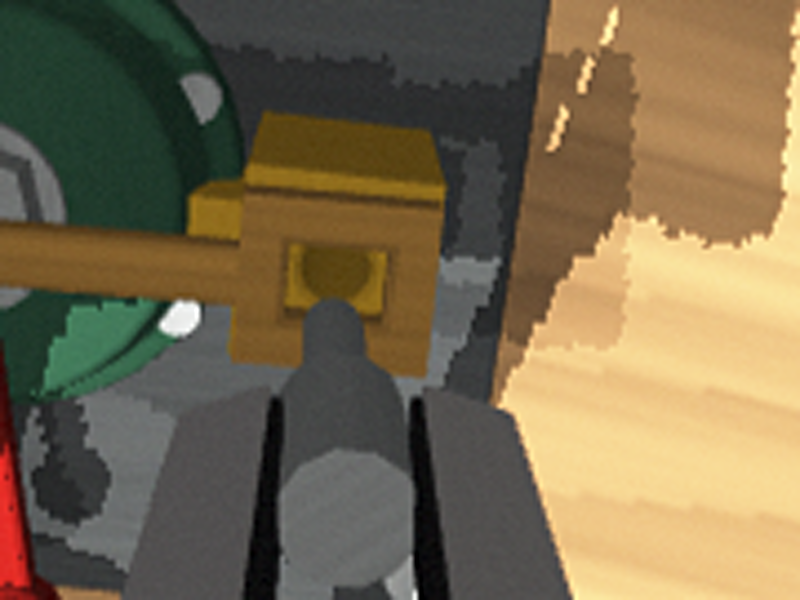

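Run:
```python
from h import *
p=cams.snapshot('wrist'); 
print(atz(p,[315.7,241],.066),atz(p,[315.2,242.8],.084))
for z in (.086,.0895,.092): print(z,'foot',atz(p,[314.9,250],z))
print(proj(p,[.577,-.0355,.0895]),proj(p,[.577,-.0355,.066]))
```

```text
[ 0.57647641 -0.03620806  0.066     ] [ 0.57986903 -0.03492084  0.084     ]
0.086 foot [ 0.57491857 -0.0361061   0.086     ]
0.0895 foot [ 0.57596127 -0.03583201  0.0895    ]
0.092 foot [ 0.57670606 -0.03563623  0.092     ]
[314.85287933 248.59889184] [315.03683067 240.16994159]
```

```bash
python3 -m inch '[{"grip":0.1,"dx":0.06,"dy":0,"dz":0,"rx":0,"ry":0,"rz":0},{"grip":0.1,"dx":0,"dy":0,"dz":0.25,"rx":0,"ry":0,"rz":0},{"grip":0.1,"dx":-0.02,"dy":0,"dz":0.25,"rx":0,"ry":-0.05,"rz":0}]'; python3 -m inch '[{"grip":0.1,"dx":0,"dy":0,"dz":0.2,"rx":0,"ry":0,"rz":0}]'; python3 -m inch '[{"grip":0.1,"dx":0,"dy":0,"dz":0.15,"rx":0,"ry":0,"rz":0}]'
python3 - <<'E'
from fit import *
p=snap('wrist','wrist17.png')
w=cv2.imread('pics/wrist17.png')[180:315,240:420]; cv2.imwrite('pics/z17.png',cv2.resize(w,(800,600),interpolation=cv2.INTER_CUBIC))
E
```

```text
time: 20.23
tool_pos: [0.579, -0.0374, 0.1366]
ee_rot: [3.139, 0.002, 0.279]
wrist_force: [0.9, 0.8, -0.9]
width: 0.0162
time: 20.35
tool_pos: [0.5788, -0.0374, 0.1309]
ee_rot: [3.139, 0.003, 0.28]
wrist_force: [0.4, -0.4, -1.7]
width: 0.0158
time: 20.48
tool_pos: [0.5787, -0.0374, 0.1265]
ee_rot: [3.14, 0.003, 0.28]
wrist_force: [0.0, 0.6, -1.1]
width: 0.0161
```

View pics/z17.png

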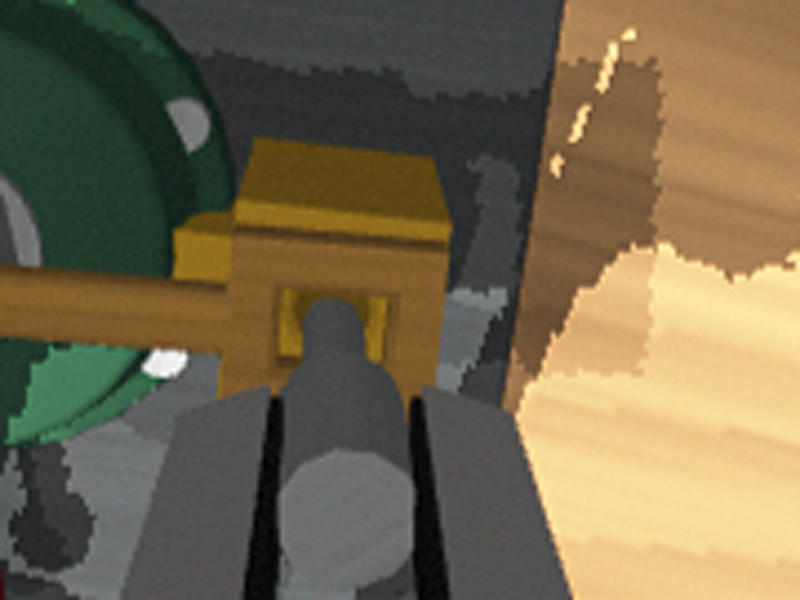

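```bash
python3 -m inch '[{"grip":0.1,"dx":0,"dy":0,"dz":0.2,"rx":0,"ry":0,"rz":0}]'; python3 -m inch '[{"grip":0.1,"dx":0,"dy":0,"dz":0.15,"rx":0,"ry":0,"rz":0}]'
```

```text
time: 20.65
tool_pos: [0.5787, -0.0374, 0.1211]
ee_rot: [3.14, 0.003, 0.28]
wrist_force: [0.7, -0.8, -1.2]
width: 0.0157
time: 20.78
tool_pos: [0.5787, -0.0374, 0.117]
ee_rot: [3.14, 0.003, 0.28]
wrist_force: [-0.2, -0.3, -0.1]
width: 0.0157
```

```bash
python3 -m inch '[{"grip":0.1,"dx":0,"dy":0,"dz":0.2,"rx":0,"ry":0,"rz":0}]'; python3 -m inch '[{"grip":0.1,"dx":0,"dy":0,"dz":0.2,"rx":0,"ry":0,"rz":0}]'; python3 -m inch '[{"grip":0.1,"dx":0,"dy":0,"dz":0.15,"rx":0,"ry":0,"rz":0}]'
python3 - <<'E'
from fit import *
p=snap('wrist','wrist18.png')
w=cv2.imread('pics/wrist18.png')[180:315,240:420]; cv2.imwrite('pics/z18.png',cv2.resize(w,(800,600),interpolation=cv2.INTER_CUBIC))
E
```

```text
time: 20.9
tool_pos: [0.5788, -0.0374, 0.1119]
ee_rot: [3.14, 0.003, 0.28]
wrist_force: [-0.9, 0.1, -0.2]
width: 0.0163
time: 21.02
tool_pos: [0.5788, -0.0374, 0.1066]
ee_rot: [3.14, 0.003, 0.28]
wrist_force: [-0.3, 0.5, -1.4]
width: 0.0158
time: 21.15
tool_pos: [0.5788, -0.0374, 0.1025]
ee_rot: [3.14, 0.003, 0.28]
wrist_force: [-0.6, 0.2, -0.5]
width: 0.0158
```

View pics/z18.png

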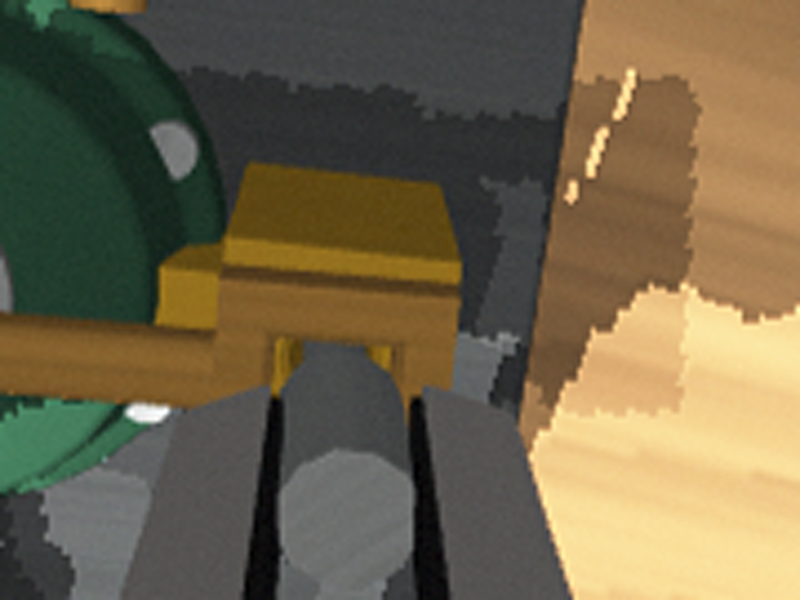

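```bash
python3 -m inch '[{"grip":0.1,"dx":0,"dy":0,"dz":0.12,"rx":0,"ry":0,"rz":0}]'; python3 -m inch '[{"grip":0.1,"dx":0,"dy":0,"dz":0.08,"rx":0,"ry":0,"rz":0}]'; python3 -m inch '[{"grip":0.1,"dx":0,"dy":0,"dz":0.08,"rx":0,"ry":0,"rz":0}]'
```

```text
time: 21.32
tool_pos: [0.5787, -0.0374, 0.0989]
ee_rot: [3.14, 0.003, 0.28]
wrist_force: [0.2, -0.5, -0.1]
width: 0.0159
time: 21.45
tool_pos: [0.5788, -0.0374, 0.0971]
ee_rot: [3.14, 0.003, 0.28]
wrist_force: [-0.5, 0.3, 4.3]
width: 0.0159
time: 21.58
tool_pos: [0.5795, -0.0372, 0.0969]
ee_rot: [3.139, 0.001, 0.28]
wrist_force: [-1.6, 0.3, 9.3]
width: 0.0159
```

```bash
python3 -m inch '[{"grip":0.4,"dx":0,"dy":0,"dz":-0.05,"rx":0,"ry":0,"rz":0},{"grip":0.4,"dx":0,"dy":0,"dz":0,"rx":0,"ry":0,"rz":0},{"grip":0.4,"dx":0,"dy":0,"dz":0,"rx":0,"ry":0,"rz":0},{"grip":0.4,"dx":0,"dy":0,"dz":-0.6,"rx":0,"ry":0,"rz":0},{"grip":0.4,"dx":0,"dy":0,"dz":-1,"rx":0,"ry":0,"rz":0},{"grip":0.4,"dx":0,"dy":0,"dz":-1,"rx":0,"ry":0,"rz":0},{"grip":0.3,"dx":-1,"dy":-0.9,"dz":0,"rx":0,"ry":0,"rz":0},{"grip":0.3,"dx":-1,"dy":-0.9,"dz":0,"rx":0,"ry":0,"rz":0},{"grip":0.3,"dx":-0.8,"dy":-0.8,"dz":0,"rx":0,"ry":0,"rz":0},{"grip":0.3,"dx":0,"dy":0,"dz":0,"rx":0,"ry":0,"rz":0}]'
python3 - <<'E'
from fit import *
for n in ('wrist','scene'):
    p=snap(n,n+'19.png')
    for k,z in (('nut_knob',.084),('axis',.055),('pin_head',.102)):
        for r in spotter.place_of(p,k)[:1]:
            print(n,k,np.round(r['pixel'],1),round(r['score'],2),np.round(atz(p,r['pixel'],z),4))
E
```

```text
time: 22.82
tool_pos: [0.4939, 0.0064, 0.1716]
ee_rot: [3.136, -0.006, 0.279]
wrist_force: [0.8, -0.3, 0.6]
width: 0.0281
wrist nut_knob [317.2 239.6] 0.87 [0.494  0.0063 0.084 ]
wrist axis [311.1 142.6] 0.97 [0.5674 0.0325 0.055 ]
wrist pin_head [405.1 153.9] 0.96 [ 0.578  -0.0359  0.102 ]
scene nut_knob [331.  200.5] 0.65 [0.49   0.0025 0.084 ]
scene axis [361.6 235.2] 0.67 [0.5601 0.0389 0.055 ]
scene pin_head [324.9 234.3] 0.55 [ 0.5805 -0.0361  0.102 ]
```

View pics/wrist19.png

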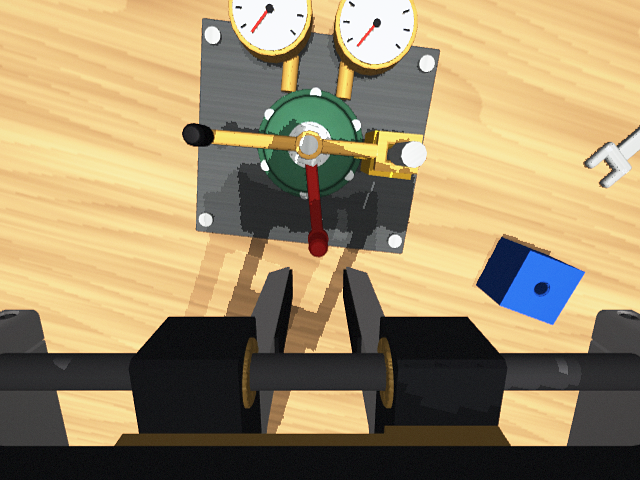

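View pics/scene19.png

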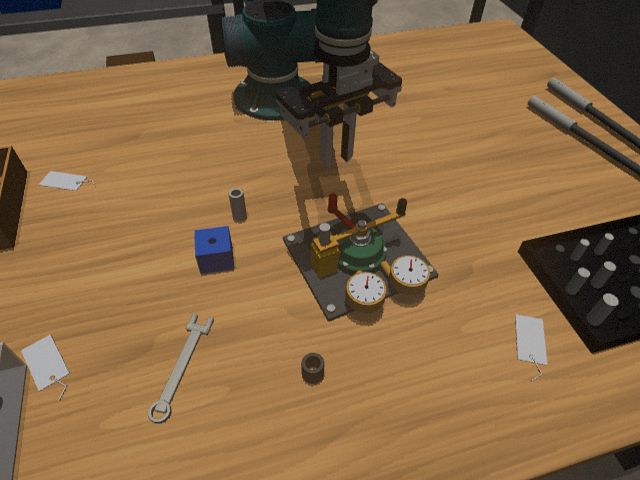

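```bash
python3 -m inch '[{"grip":0.3,"dx":0,"dy":0,"dz":0.8,"rx":0,"ry":-0.08,"rz":0},{"grip":0.3,"dx":-0.04,"dy":0,"dz":0.8,"rx":0.05,"ry":-0.05,"rz":0},{"grip":0.3,"dx":-0.04,"dy":0,"dz":0.5,"rx":0,"ry":0,"rz":0},{"grip":0.3,"dx":0,"dy":0,"dz":0,"rx":0,"ry":0,"rz":0}]'
python3 - <<'E'
from fit import *
p=snap('wrist','wrist20.png')
for k,z in (('nut_knob',.084),('axis',.055)):
        for r in spotter.place_of(p,k)[:1]:
            print(k,np.round(r['pixel'],1),round(r['score'],2),np.round(atz(p,r['pixel'],z),4))
E
```

```text
time: 23.72
tool_pos: [0.4914, 0.0045, 0.1108]
ee_rot: [-3.139, 0.014, 0.277]
wrist_force: [-0.7, 0.1, -0.3]
width: 0.0284
nut_knob [317.5 260.3] 0.61 [0.4933 0.0051 0.084 ]
axis [307.2 137.9] 0.93 [0.5655 0.0328 0.055 ]
```

```bash
python3 -m inch '[{"grip":0.3,"dx":0.09,"dy":-0.03,"dz":0,"rx":0,"ry":0.15,"rz":0},{"grip":0.3,"dx":0,"dy":0,"dz":0.6,"rx":0,"ry":0,"rz":0},{"grip":0.3,"dx":0,"dy":0,"dz":0.6,"rx":0,"ry":0,"rz":0},{"grip":0.3,"dx":0,"dy":0,"dz":0,"rx":0,"ry":0,"rz":0}]'
python3 - <<'E'
from fit import *
p=snap('wrist','wrist21.png')
s=snap('scene'); f=s['frame'][140:240,280:380,::-1]
cv2.imwrite('pics/z21.png',cv2.resize(f,(600,600),interpolation=cv2.INTER_CUBIC))
E
```

```text
time: 24.38
tool_pos: [0.4961, 0.0058, 0.0827]
ee_rot: [3.141, -0.007, 0.277]
wrist_force: [-0.5, -0.4, -0.1]
width: 0.0283
```

View pics/wrist21.png

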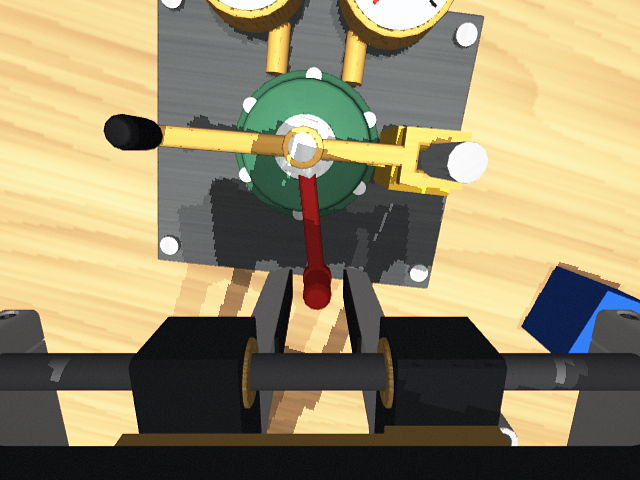

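View pics/z21.png

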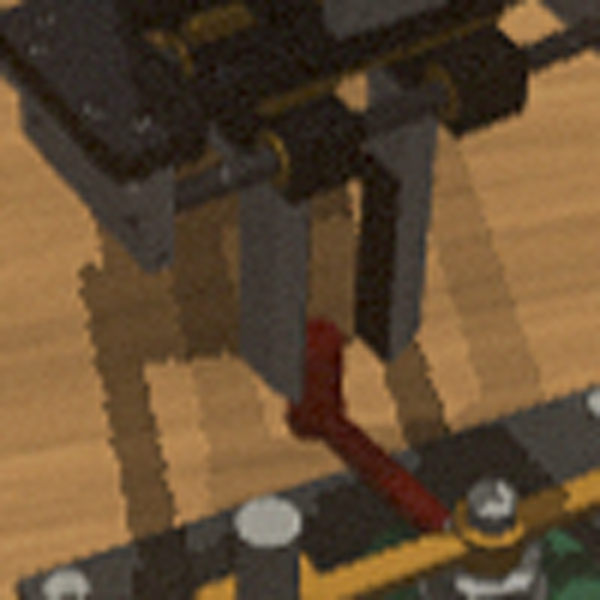

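```bash
python3 -m inch '[{"grip":0.2,"dx":-0.06,"dy":0,"dz":0.2,"rx":0,"ry":-0.08,"rz":0},{"grip":0.2,"dx":0,"dy":0,"dz":0,"rx":0,"ry":0,"rz":0},{"grip":0.2,"dx":-0.0175,"dy":-0.278,"dz":0,"rx":0,"ry":0,"rz":1},{"grip":0.2,"dx":-0.0175,"dy":-0.278,"dz":0,"rx":0,"ry":0,"rz":1},{"grip":0.2,"dx":-0.0175,"dy":-0.278,"dz":0,"rx":0,"ry":0,"rz":1},{"grip":0.2,"dx":-0.0175,"dy":-0.278,"dz":0,"rx":0,"ry":0,"rz":1},{"grip":0.2,"dx":0,"dy":0,"dz":0,"rx":0,"ry":0,"rz":0}]'
python3 - <<'E'
from fit import *
o=robot.get_obs();t=o['tool_pos'];d=t[:2]-[.5665,.0345];print(np.hypot(*d),np.degrees(np.arctan2(d[1],d[0])),np.degrees(o['ee_rot']),o['wrist_torque'])
p=snap('wrist','wrist22.png')
E
```

```text
time: 25.35
tool_pos: [0.4914, 0.0301, 0.0801]
ee_rot: [3.135, -0.006, -0.084]
wrist_force: [0.9, -0.4, -0.8]
width: 0.0186
0.07525308521783607 -176.60997470904337 [179.60929862  -0.3473943   -4.80170076] [-0.0033553   0.04031277  0.02131839]
```

View pics/wrist22.png

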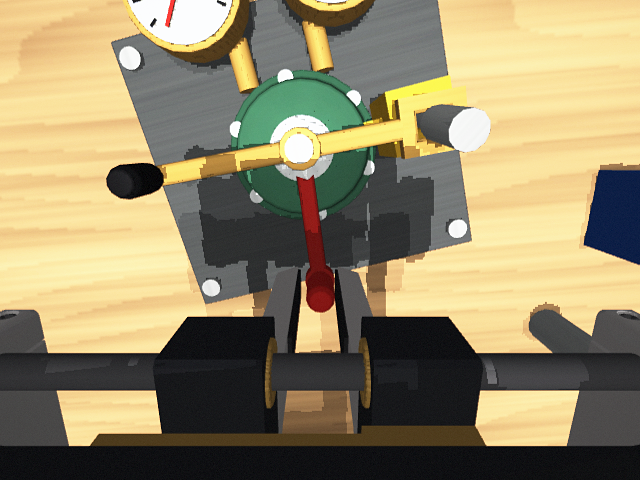

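```bash
python3 -m inch '[{"grip":0.2,"dx":-0.1,"dy":-0.278,"dz":0,"rx":0.05,"ry":0,"rz":1},{"grip":0.2,"dx":-0.08,"dy":-0.278,"dz":0,"rx":0,"ry":0,"rz":1},{"grip":0.2,"dx":-0.0175,"dy":-0.278,"dz":0,"rx":0,"ry":0,"rz":1}]'
cat > st.py <<'E'
import numpy as np
from bench import robot
o=robot.get_obs();t=o['tool_pos'];d=t[:2]-[.5665,.0345];r=np.hypot(*d);f=o['wrist_force'][:2]
tc=np.array([d[1],-d[0]])/r
print('r',round(r,4),'ang',round(np.degrees(np.arctan2(d[1],d[0]))%360,2),'Ftan(clockwise push)',round(-f@tc,2),'Frad',round(f@d/r,2),'yaw',round(np.degrees(o['ee_rot'][2]),1))
E
python3 st.py
```

```text
time: 25.78
tool_pos: [0.4914, 0.049, 0.0809]
ee_rot: [3.139, -0.011, -0.351]
wrist_force: [-0.7, -2.2, -0.4]
width: 0.0191
r 0.0765 ang 169.06 Ftan(clockwise push) 2.32 Frad 0.27 yaw -20.1
```

```bash
for i in 1; do python3 -m inch '[{"grip":0.2,"dx":-0.05,"dy":-0.14,"dz":0,"rx":0,"ry":0,"rz":0.3},{"grip":0.2,"dx":-0.05,"dy":-0.14,"dz":0,"rx":0,"ry":0,"rz":0.3}]'; python3 st.py;  python3 -m inch '[{"grip":0.2,"dx":-0.04,"dy":-0.14,"dz":0,"rx":0,"ry":0,"rz":0.3}]'; python3 st.py; done
```

```text
time: 26.02
tool_pos: [0.4921, 0.0557, 0.0811]
ee_rot: [3.138, -0.012, -0.404]
wrist_force: [0.1, -1.1, -0.4]
width: 0.0189
r 0.0774 ang 164.07 Ftan(clockwise push) 1.03 Frad -0.42 yaw -23.1
time: 26.15
tool_pos: [0.4928, 0.0592, 0.0812]
ee_rot: [3.139, -0.013, -0.431]
wrist_force: [0.1, -0.8, -0.3]
width: 0.0188
r 0.0778 ang 161.45 Ftan(clockwise push) 0.76 Frad -0.32 yaw -24.7
```

```bash
python3 -m inch '[{"grip":0.2,"dx":-0.01,"dy":-0.14,"dz":0,"rx":0,"ry":0,"rz":0.4}]' >/dev/null; python3 st.py;  python3 -m inch '[{"grip":0.2,"dx":-0.01,"dy":-0.14,"dz":0,"rx":0,"ry":0,"rz":0.4}]'>/dev/null; python3 st.py
```

```text
r 0.0777 ang 158.81 Ftan(clockwise push) 1.96 Frad -0.5 yaw -26.8
r 0.0777 ang 156.2 Ftan(clockwise push) 1.34 Frad -0.67 yaw -28.8
```

```bash
python3 -m inch '[{"grip":0.2,"dx":0,"dy":-0.12,"dz":0,"rx":0,"ry":0,"rz":0.4}]' >/dev/null; python3 st.py
```

```text
r 0.0776 ang 154.57 Ftan(clockwise push) 4.6 Frad -1.08 yaw -30.9
```

```bash
python3 -m inch '[{"grip":0.2,"dx":0,"dy":0,"dz":0,"rx":0,"ry":0,"rz":0}]' >/dev/null; python3 st.py; python3 -m inch '[{"grip":0.2,"dx":0,"dy":-0.05,"dz":0,"rx":0,"ry":0,"rz":0}]' >/dev/null; python3 st.py
```

```text
r 0.0776 ang 154.98 Ftan(clockwise push) 2.4 Frad -0.53 yaw -30.9
r 0.0776 ang 154.62 Ftan(clockwise push) 4.93 Frad -0.44 yaw -30.9
```

```bash
python3 -m inch '[{"grip":0.2,"dx":0,"dy":-0.05,"dz":0,"rx":0,"ry":0,"rz":0}]' >/dev/null; python3 st.py
```

```text
r 0.0776 ang 154.42 Ftan(clockwise push) 5.45 Frad -0.18 yaw -30.9
```

```bash
python3 -m inch '[{"grip":0.2,"dx":0,"dy":-0.07,"dz":0,"rx":0,"ry":0,"rz":0}]' >/dev/null; python3 st.py; python3 -m inch '[{"grip":0.2,"dx":0,"dy":-0.08,"dz":0,"rx":0,"ry":0,"rz":0}]' >/dev/null; python3 st.py
```

```text
r 0.0777 ang 154.12 Ftan(clockwise push) 7.23 Frad 0.44 yaw -30.9
r 0.0777 ang 153.84 Ftan(clockwise push) 6.45 Frad -0.34 yaw -30.9
```

```bash
python3 -m inch '[{"grip":0.2,"dx":0,"dy":-0.08,"dz":0,"rx":0,"ry":0,"rz":0}]' >/dev/null; python3 st.py
```

```text
r 0.0778 ang 153.64 Ftan(clockwise push) 6.83 Frad -0.08 yaw -30.9
```

```bash
python3 -m inch '[{"grip":0.2,"dx":0,"dy":-0.1,"dz":0,"rx":0,"ry":0,"rz":0}]' >/dev/null; python3 st.py; python3 -m inch '[{"grip":0.2,"dx":0,"dy":-0.1,"dz":0,"rx":0,"ry":0,"rz":0}]' >/dev/null; python3 st.py
```

```text
r 0.0779 ang 153.19 Ftan(clockwise push) 8.02 Frad -0.09 yaw -30.9
r 0.0779 ang 152.85 Ftan(clockwise push) 7.31 Frad 0.17 yaw -30.9
```

```bash
python3 -m inch '[{"grip":0.2,"dx":0,"dy":-0.1,"dz":0,"rx":0,"ry":0,"rz":0}]' >/dev/null; python3 st.py
```

```text
r 0.078 ang 152.62 Ftan(clockwise push) 7.99 Frad 0.04 yaw -31.0
```

```bash
python3 -m inch '[{"grip":0.2,"dx":0,"dy":-0.13,"dz":0,"rx":0,"ry":0,"rz":0}]' >/dev/null; python3 st.py; python3 -m inch '[{"grip":0.2,"dx":0,"dy":-0.13,"dz":0,"rx":0,"ry":0,"rz":0}]' >/dev/null; python3 st.py
```

```text
r 0.0781 ang 152.01 Ftan(clockwise push) 8.92 Frad 0.83 yaw -31.0
r 0.0782 ang 151.55 Ftan(clockwise push) 9.7 Frad -0.14 yaw -31.0
```

```bash
python3 -m inch '[{"grip":0.2,"dx":0,"dy":-0.13,"dz":0,"rx":0,"ry":0,"rz":0}]' >/dev/null; python3 st.py
```

```text
r 0.0783 ang 151.24 Ftan(clockwise push) 10.23 Frad -0.82 yaw -31.0
```

```bash
python3 -m inch '[{"grip":0.2,"dx":0,"dy":-0.14,"dz":0,"rx":0,"ry":0,"rz":0}]' >/dev/null; python3 st.py; python3 -m inch '[{"grip":0.2,"dx":0,"dy":-0.14,"dz":0,"rx":0,"ry":0,"rz":0}]' >/dev/null; python3 st.py
```

```text
r 0.0784 ang 150.85 Ftan(clockwise push) 10.52 Frad -0.13 yaw -31.1
r 0.0784 ang 150.6 Ftan(clockwise push) 9.51 Frad 1.5 yaw -31.1
```

```bash
python3 -m inch '[{"grip":0.2,"dx":0,"dy":-0.15,"dz":0,"rx":0,"ry":0,"rz":0}]' >/dev/null; python3 st.py; python3 -m inch '[{"grip":0.2,"dx":0,"dy":0.02,"dz":0,"rx":0,"ry":0,"rz":0},{"grip":0.2,"dx":0,"dy":0.05,"dz":0,"rx":0,"ry":0,"rz":0}]'; python3 st.py
```

```text
r 0.0785 ang 150.29 Ftan(clockwise push) 10.67 Frad -0.42 yaw -31.2
time: 28.65
tool_pos: [0.4971, 0.0705, 0.0804]
ee_rot: [3.067, -0.005, -0.544]
wrist_force: [0.5, -2.3, -0.1]
width: 0.0189
r 0.0782 ang 152.6 Ftan(clockwise push) 1.83 Frad -1.47 yaw -31.2
```

```bash
python3 -m inch '[{"grip":0.32,"dx":0,"dy":0,"dz":0,"rx":0,"ry":0,"rz":0},{"grip":0.32,"dx":0,"dy":0,"dz":0,"rx":0,"ry":0,"rz":0},{"grip":0.32,"dx":0,"dy":0,"dz":-0.5,"rx":0,"ry":0,"rz":0},{"grip":0.32,"dx":0,"dy":0,"dz":-0.8,"rx":0,"ry":0,"rz":0},{"grip":0.32,"dx":0,"dy":0,"dz":-1,"rx":0.5,"ry":0,"rz":0},{"grip":0.32,"dx":-0.5,"dy":0,"dz":-1,"rx":0.3,"ry":0,"rz":0},{"grip":0.32,"dx":-1,"dy":0,"dz":-0.5,"rx":0,"ry":0,"rz":0},{"grip":0.32,"dx":0,"dy":0,"dz":0,"rx":0,"ry":0,"rz":0}]'
python3 - <<'E'
from fit import *
for n in ('wrist','scene'):
    p=snap(n,n+'30.png')
    for k,z in (('nut_knob',.084),('axis',.055),('pin_head',.102),('screw_knob',.099)):
        for r in spotter.place_of(p,k)[:1]:
            print(n,k,np.round(r['pixel'],1),round(r['score'],2),np.round(atz(p,r['pixel'],z),4))
E
```

```text
time: 29.65
tool_pos: [0.4689, 0.0986, 0.1852]
ee_rot: [-3.127, -0.009, -0.542]
wrist_force: [-0.1, 0.1, 0.6]
width: 0.0297
wrist nut_knob [335.9 192.9] 0.61 [0.4936 0.068  0.084 ]
wrist axis [328.8  97.2] 0.55 [0.5644 0.0325 0.055 ]
wrist pin_head [414.1  24.3] 0.73 [ 0.5694 -0.0387  0.102 ]
wrist screw_knob [243.6 156.2] 0.81 [0.557  0.1146 0.099 ]
scene nut_knob [368.1 195.4] 0.67 [0.4951 0.0719 0.084 ]
scene axis [361.5 238.7] 0.66 [0.5678 0.036  0.055 ]
scene pin_head [322.9 230.9] 0.77 [ 0.5724 -0.0372  0.102 ]
scene screw_knob [402.4 212.3] 0.74 [0.5647 0.1081 0.099 ]
```

View pics/wrist30.png

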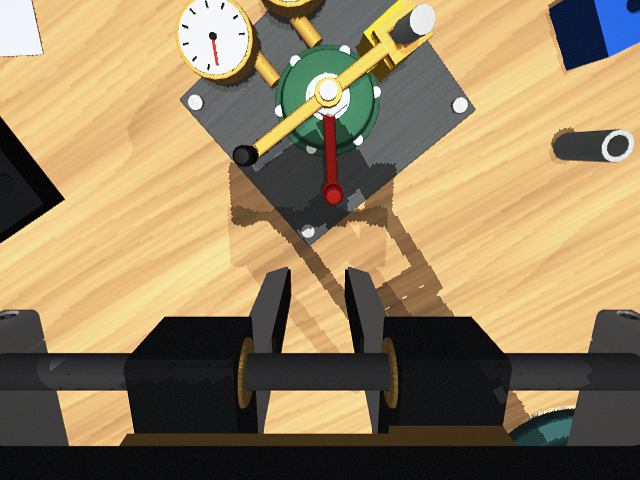

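View pics/scene30.png

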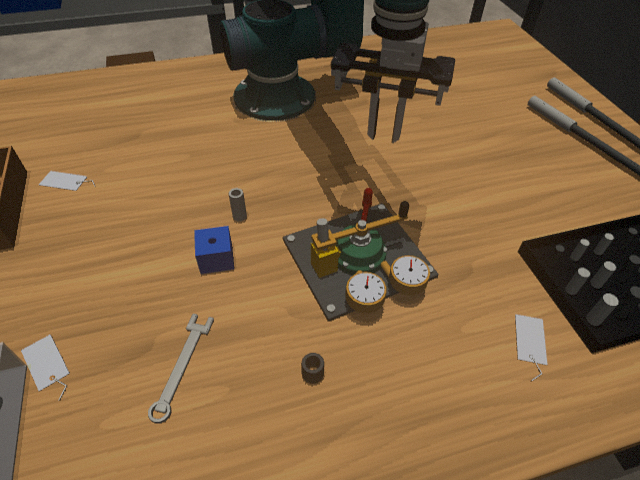

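Run:
```python
import cv2,numpy as np
a=cv2.imread('pics/scene19.png')[200:290,290:380];b=cv2.imread('pics/scene30.png')[200:290,290:380]
c=np.hstack([a,b]); cv2.imwrite('pics/cmp.png',cv2.resize(c,(800,400),interpolation=cv2.INTER_CUBIC))
```

```text
(no output)
```

View pics/cmp.png

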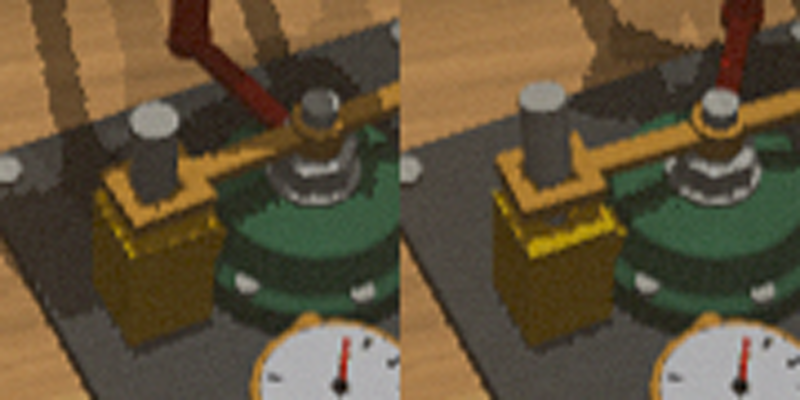

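Run:
```python
from fit import *
p=snap('top','top31.png')
f=p['frame'][:,:,::-1][195:295,240:340]
cv2.imwrite('pics/z31.png',cv2.resize(f,(600,600),interpolation=cv2.INTER_CUBIC))
w=cv2.imread('pics/wrist30.png')[0:120,330:490]; cv2.imwrite('pics/z31w.png',cv2.resize(w,(800,600),interpolation=cv2.INTER_CUBIC))
```

```text
(no output)
```

View pics/z31.png

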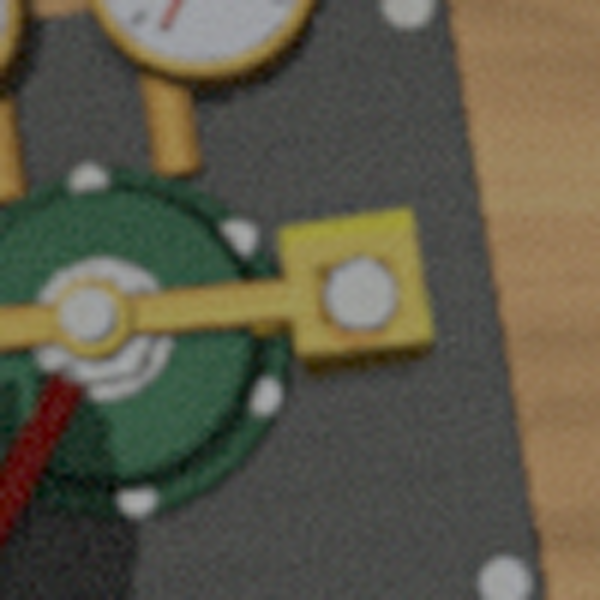

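View pics/z31w.png

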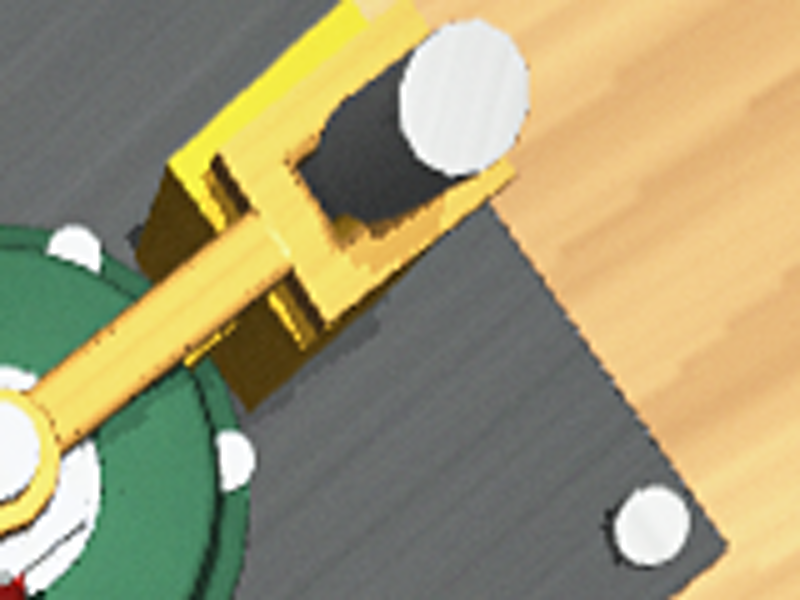

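```bash
python3 -m inch '[{"grip":0.3,"dx":0.5,"dy":1,"dz":0,"rx":0,"ry":0,"rz":0},{"grip":0.3,"dx":0.5,"dy":1,"dz":0,"rx":0,"ry":0,"rz":0},{"grip":0.3,"dx":0.5,"dy":1,"dz":0,"rx":0,"ry":0,"rz":0},{"grip":0.3,"dx":0.5,"dy":1,"dz":0,"rx":-0.15,"ry":0,"rz":0},{"grip":0.3,"dx":0.3,"dy":0.9,"dz":0,"rx":0,"ry":0,"rz":0},{"grip":0.3,"dx":0,"dy":0,"dz":0,"rx":0,"ry":0,"rz":0}]'
python3 - <<'E'
from fit import *
p=snap('wrist','wrist32.png')
for k,z in (('pin_head',.102),('eye',.084),('hole',.066)):
  for r in spotter.place_of(p,k)[:1]: print(k,r['pixel'],atz(p,r['pixel'],z))
for x in ([.5755,-.0365,.084],[.5755,-.0365,.120]): print(proj(p,x))
E
```

```text
time: 30.95
tool_pos: [0.4543, -0.0399, 0.1797]
ee_rot: [3.137, -0.002, -0.541]
wrist_force: [-0.2, 0.2, 0.8]
width: 0.0285
pin_head [235.2, 110.5] [ 0.5700424  -0.03982824  0.102     ]
eye [236.9, 110.4] [ 0.57294064 -0.0384599   0.084     ]
hole [236.8, 109.9] [ 0.57677846 -0.03614852  0.066     ]
[232.92187846 108.77443035]
[220.37927565 103.12053433]
```

View pics/wrist32.png

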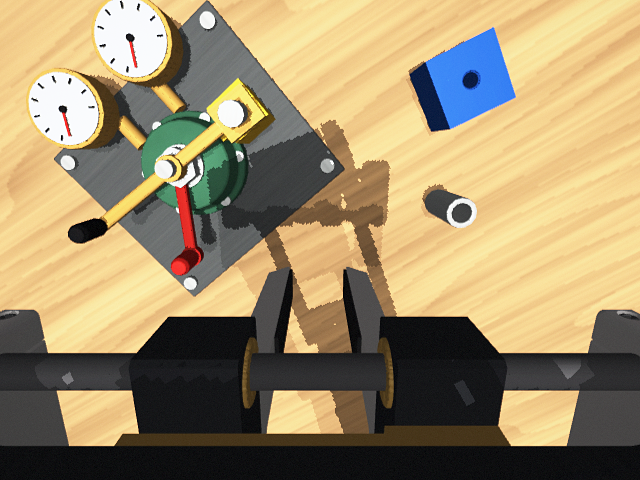

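Run:
```python
from fit import *
w=cv2.imread('pics/wrist32.png')[60:180,150:310]; cv2.imwrite('pics/z32.png',cv2.resize(w,(800,600),interpolation=cv2.INTER_CUBIC))
p=cams.snapshot('wrist')
print(p['eye'])
for z in (.115,.12,.125): print(z,atz(p,[231,114],z))
```

```text
[ 0.51888384 -0.07511852  0.36585679]
0.115 [ 0.5673955  -0.03574285  0.115     ]
0.12 [ 0.56642858 -0.03652767  0.12      ]
0.125 [ 0.56546166 -0.0373125   0.125     ]
```

View pics/z32.png

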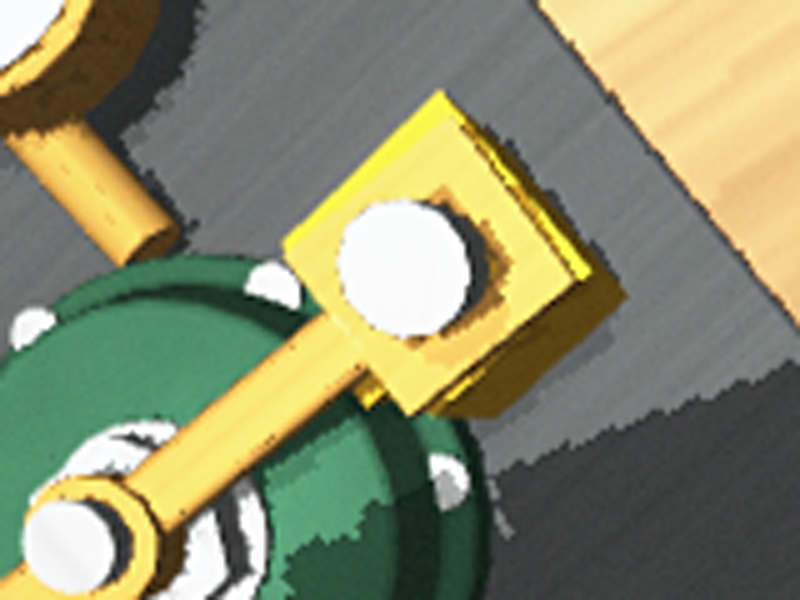

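Run:
```python
import cv2,numpy as np
a=cv2.imread('pics/wrist21.png')[100:220,360:520];b=cv2.imread('pics/wrist22.png')[80:200,360:520]
cv2.imwrite('pics/cmp2.png',cv2.resize(np.hstack([a,b]),(800,300),interpolation=cv2.INTER_CUBIC))
```

```text
(no output)
```

View pics/cmp2.png

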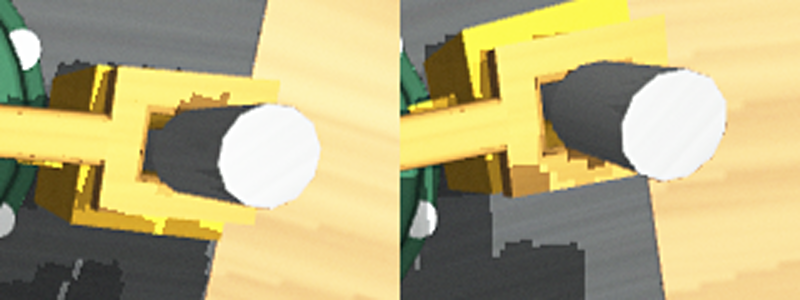

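```bash
cat > tri.py <<'E'
from fit import *
from scipy.spatial.transform import Rotation as Ro
p=cams.snapshot('wrist');o=robot.get_obs()
T=Ro.from_euler('xyz',o['ee_rot']).as_matrix()
off=T.T@(np.array(p['eye'])-o['tool_pos']); Rc=T.T@R(p)
def pose(t,e):
    T=Ro.from_euler('xyz',e).as_matrix(); q=dict(p); q['eye']=np.array(t)+T@off; q['orientation']=T@Rc; return q
P={19:pose([.4939,.0064,.1716],[3.136,-.006,.279]),21:pose([.4961,.0058,.0827],[3.141,-.007,.277]),22:pose([.4914,.0301,.0801],[3.135,-.006,-.084]),30:pose([.4689,.0986,.1852],[-3.127,-.009,-.542]),32:pose([.4543,-.0399,.1797],[3.137,-.002,-.541])}
E
python3 - <<'E'
from tri import *
top={19:(413.5,153.5),21:(467.2,162),22:(360+(673-400)/2.5,80+125/2.5),30:(330+465/5,98/5),32:(150+405/5,60+268/5)}
for i,px in top.items():
    print(i,[np.round(atz(P[i],px,z)[:2],4) for z in (.115,.12,.125,.13)])
def tri(ids):
    A=np.zeros((3,3));b=np.zeros(3)
    for i in ids:
        e,d=ray(P[i],top[i]);d=d/np.linalg.norm(d);M=np.eye(3)-np.outer(d,d);A+=M;b+=M@e
    return np.linalg.solve(A,b)
print(tri([19,21,22]),tri([30,32]),tri([21,22]))
E
```

```text
19 [array([ 0.5788, -0.0378]), array([ 0.5785, -0.0365]), array([ 0.5782, -0.0351]), array([ 0.5779, -0.0338])]
21 [array([ 0.5786, -0.0385]), array([ 0.5782, -0.0364]), array([ 0.5778, -0.0343]), array([ 0.5774, -0.0322])]
22 [array([ 0.5664, -0.0398]), array([ 0.5663, -0.0377]), array([ 0.5663, -0.0355]), array([ 0.5662, -0.0334])]
30 [array([ 0.567 , -0.0402]), array([ 0.5663, -0.0383]), array([ 0.5656, -0.0364]), array([ 0.5649, -0.0344])]
32 [array([ 0.5673, -0.038 ]), array([ 0.5664, -0.0387]), array([ 0.5654, -0.0395]), array([ 0.5644, -0.0403])]
[ 0.57276576 -0.02521704  0.1511465 ] [ 0.56646784 -0.03860876  0.11918597] [0.564444   0.03655962 0.29238462]
```

```bash
python3 -m inch '[{"grip":0.3,"dx":0.5,"dy":0.9,"dz":0,"rx":0,"ry":0,"rz":0},{"grip":0.3,"dx":0.5,"dy":0.9,"dz":0,"rx":0,"ry":0,"rz":-1},{"grip":0.3,"dx":0.5,"dy":0.9,"dz":0,"rx":0,"ry":0,"rz":-1},{"grip":0.3,"dx":0.5,"dy":0.9,"dz":0,"rx":0,"ry":0,"rz":-1},{"grip":0.3,"dx":0,"dy":0,"dz":0,"rx":0,"ry":0,"rz":0}]'
python3 - <<'E'
from fit import *
p=snap('wrist','wrist33.png');print(p['eye'].tolist(),p['orientation'].tolist())
E
```

```text
time: 31.88
tool_pos: [0.4599, -0.1397, 0.1803]
ee_rot: [3.138, -0.001, -0.26]
wrist_force: [0.3, 0.4, 0.1]
width: 0.028
[0.5319982449665923, -0.1578682306866222, 0.36639572227552814] [-0.25696642401223935, -0.0030783801289686608, -1.8312369516849945]
```

View pics/wrist33.png

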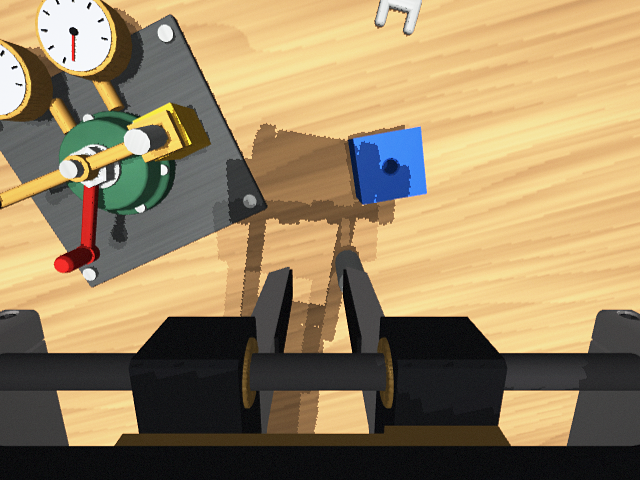

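Run:
```python
import cv2
w=cv2.imread('pics/wrist33.png')[80:200,60:220]; cv2.imwrite('pics/z33.png',cv2.resize(w,(800,600),interpolation=cv2.INTER_CUBIC))
```

```text
(no output)
```

View pics/z33.png

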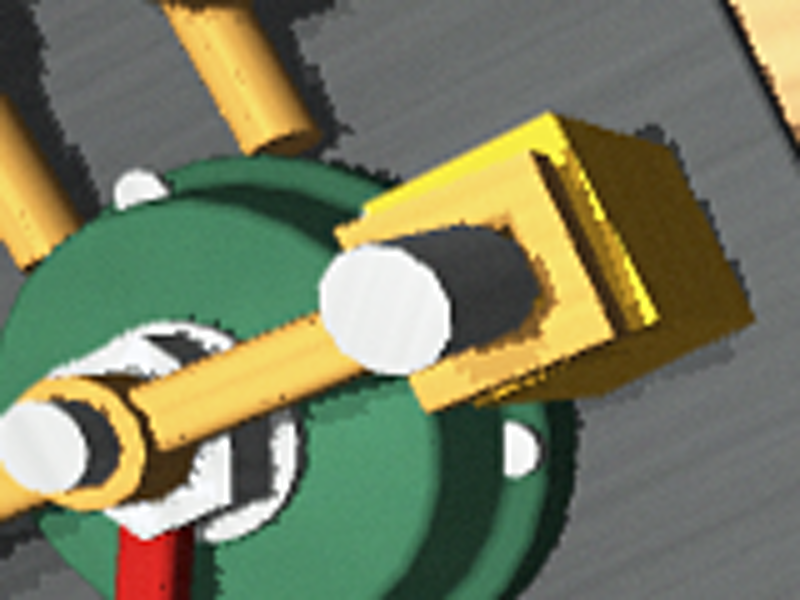

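Run:
```python
from fit import *
p=snap('scene')
for k in ('socket_long','socket_short','ratchet'):
    for r in spotter.place_of(p,k)[:1]: print(k,np.round(r['pixel'],1))
print(robot.get_obs()['wrist_force'],robot.close_job())
```

```text
socket_long [240.  214.9]
socket_short [311.2 374.3]
ratchet [185.5 366.3]
the job is handed in; nothing more can be done
[-0.09082697  0.50909474 -0.78973493] None
```

I did all three steps in order and handed the job in at about 32 s, with the gripper clear of everything.

- **Screw:** I pinched the black knob and turned the bar about 38° clockwise. The last view before pinning still had the eye 1.5 to 3 mm short of the hole.
- **Pin:** It went through the eye without resistance and came down on the bar at the predicted height, with 4 to 9 N of contact. After the nut was tightened, two wrist views put the top of the head at about 119 mm, against a nominal 120 mm. A third view showed the head resting on the bar.
- **Nut:** It came up firm after about 0.83 rad. I then nipped it until the force at the knob levelled off at about 10 to 10.7 N. That puts the washer wind-up at roughly 0.045 to 0.06 rad, inside the 0.03 to 0.11 range. This is worked out from force and angle, not measured directly.
- **Bystanders:** The sockets and wrench were not touched. Their detected positions match the start to within about 5 pixels in the scene camera, which is within its scatter.

**What disagreed:**
- **Pin lean:** Tightening the nut dragged the bar clockwise to the end of its play, so the screw now sits slightly past zero and the pin leans about 8°.
- **Pin seating:** One view seemed to show some shaft under the head, which would mean the pin had risen. The later triangulation and the third view contradicted that.
- **Fingertips:** They appeared to reach only 2 to 4 mm beyond the TCP instead of 14 mm. My first grasp closed above the screw knob, so I lowered it and redid the grasp.

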